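Unpack the curing lamp and lock it on over the glued lens

ROBOT

A 6-joint arm with a two-finger parallel gripper is mounted at the origin on the work surface. World frame = base frame: x ahead of the robot, y to its left, z up, the work surface at z = 0. Lengths are in m, angles in degrees, forces in N, time in s.
With the tool pointing down it reaches from about 0.3 to 0.75 m from the base axis. Payload 8.5 kg.
Tool frame: the origin (TCP) lies between the finger pads; the fingertips stand 19 mm ahead of it and the grasp point (between the pads) is the TCP; z points along the fingers, y is the direction in which the jaws open and shut (so a half turn about z gives the same grasp; the last joint's range is limited). The gripper opens to 85 mm and grips with 20 to 120 N. Pads are 22 mm wide; open, the fingers measure 114 mm over their backs; the gripper's body (76 mm by 85 mm) begins 54 mm behind the grasp point. The pads swing forward as they close: fully open they stand 13 mm farther back than shut.
Start: joints at [60.659, 21.807, 74.336, -0, 83.858, -12.336], TCP at [0.161, 0.526, 0.25] pointing down, gripper open.
Joint ranges: [-178.18, 178.18], [-50.72, 133.34], [12.68, 142.11], [-81.47, 261.47], [9.98, 163.14], [-165.26, 165.26]. Speed limits (degrees/s): [136.94, 136.94, 180, 180, 180, 180].

INTERFACE

Orientations are given as a 3x3 rotation matrix whose columns are the frame's x, y, z axes.
In Python, from rig import env gives the robot as it stands.
- The arm moves only by the shell command python3 -m pendant 'ROWS' [OPENING] [FORCE]. ROWS is JSON, a list of rows, each a list of 2 entries, a list of its own where there are three numbers: the shift along the tool's x, y, z scaled (see below), then the turn, a rotation vector about the tool's x, y, z scaled (see below). A call has 1 to 20 rows; each row shifts and turns the commanded pose from where the row before left it, along the tool's axes as they then stand; what a row does not reach is not made up. The controller multiplies each number of a shift by 0.1 m and each number of a turn by pi/2 rad. A row lasts 1/8 s, in which the tool goes at most 62.5 mm and 10.7 degrees, less where a joint would pass 70% of its speed; a pose out of reach is approached as far as the arm can. A call with a number of a shift or a turn outside -1 to 1 is refused whole. A call with a gripper value outside its range is refused whole. OPENING is the gripper command: -1 is shut, 1 is fully open, values between are in proportion, set as the call begins (- or left out, the last holds). The fingers move at their own pace and stop on an object; FORCE is the grip in N (left out, the last holds). Time passes only in rows, so rows that do not move let the fingers close. It gives the time, the measured TCP pose, the force and the opening at its end, in the units of the state.
- env.observe(): the state, without advancing time (a new reading comes with each control period).
- env.get_image(name): name is "scene" or "top" or "wrist"; returns a dict with "image" (480x640x3 uint8, red, green, blue), "K" (3x3 intrinsics, pixels), "R" (3x3) and "t" (3): a world point X has camera coordinates R X + t. Camera axes: x right, y down, z forward; pixel columns grow to the right and rows downward; lengths in m; the calibration is good to about 2 mm. A picture is of the moment at which its call begins. There is no depth.
- env.close_job(): hands the job in, once; it reports no verdict.
The state is a dict: "time_s": time; "q": joint angles; "qvel": joint speeds; "joint_efforts": joint torques, N m; "position": TCP position; "tool_rot": TCP orientation; "ft_force": force on the tool from outside, world axes, zero at the start; "wrist_torque": the same for the moment, N m; "grip_width": finger opening in m.
Only numpy, scipy, OpenCV 4.12 (cv2) and the standard library are available. Lean on these libraries where they do the work, as an engineer would, in place of code of your own. Each camera call takes 0.05 s, during which the arm holds its last target.

TASK

Fold both flaps of the carton well back, lift the hand lamp out by the sides of its grip and stand it upright on the white exposure stand, between the two steel rails with its lock button towards the rubber bumper but clear of it, and let go. Then take it again across trigger and back of the grip, squeeze the trigger right in, slide the lamp along so that the bumper pushes the side lock button fully in, and ease the trigger so that the lock holds it on. Leave the lamp standing there upright over the lens window, locked on and untouched, with the flaps still folded back, and without upsetting the other things on the bench.

Things in the scene. Friction and masses are not known exactly. Their poses are not given: they have to be found in the camera images.
- carton: Fixed cardboard carton 134 (x) x 142 (y) x 130 mm high, walls and floor 4 mm, at the robot's left or right. Origin: centre of its underside. Flaps hinge on its rims at y = +-71, z = 131 mm; short end flaps hang outside. The lamp stands in it, axes nearly parallel; the grip's back is 5 to 11 mm from the -x wall, so no finger fits behind; about 32 to 42 mm are free at each y side of its head.
- flap_left (a joint): Flap on the carton's +y rim, 130 mm along x, 66 mm wide, 3 mm thick. 0 = shut level, pi/2 = upright, 2.7 rad = folded right back outside (its stop). Stays where it is left; pushes over with well under 1 N. Starts ajar at 0.9 to 1.25.
- flap_right (a joint): The same flap on the carton's -y rim; same angle convention.
- lamp: Loose curing lamp, 0.35 to 0.65 kg, stands on its head, grip up. Origin: centre of the head's underside, z up. Head: grey, 96 (x) x 60 (y) x 40 mm high. Upright black grip on it: x -48 to -8, y -15 to +15, z 40 to 122 mm, flat sides and back. Trigger on the grip's +x side, lock button on its +y side. The grip's sides are clear for a pinch above z = 80 mm; it balances under the grip.
- trigger (a joint): Grey bar, 22 mm wide (y), z 64 to 108 mm of the lamp. 0 = out, 0.010 m = squeezed right in; slides to the lamp's -x. Spring 3 N (out) to 8 N (in). Trigger plus grip measure 54 mm when out, 44 squeezed. With the lock button in, an eased trigger returns only to 0.006 and stays (on); squeezing right in again frees the lock.
- trigger_face (a point): Middle of the trigger's front face: x = +6, y = 0, z = 86 mm of the lamp when out.
- lock_button (a joint): Steel stub, 14 mm diameter, 11 mm out of the grip's +y side at x = -28, z = 72 mm of the lamp. 0 = out, 0.007 m = fully in; slides to the lamp's -y. Spring 1.2 N (out) to 4 N (in). Blocked after 1 mm unless the trigger is in beyond about 0.008. Held by the eased trigger it rests at 0.004.
- button_tip (a point): Middle of the lock button's outer face.
- stand: Fixed white exposure stand, on the robot's other side from the carton. Plate 130 (x) x 140 mm (y -80 to +60), 25 mm thick, with a 50 x 40 mm window over a lens. Origin: on the bench below the lamp's working place. Two rails 10 mm wide, 10 mm high run along y (-80 to +20) at x = +-60 mm: the lamp head fits between with 7 mm to spare at each end, lamp x axis along the stand's.
- seat (a point): Middle of the working place, on the plate's top, 25 mm above the stand's origin, axes as the stand. The lamp's origin comes here when its button is fully in against the bumper; with the button out it first touches when the lamp's origin is at y = -7 mm of the stand.
- bumper_face (a point): Point of the fixed rubber bumper that meets the button: x = -28, y = +19, z = 97 mm of the stand. The bumper is a disc of 56 mm diameter, z 85 to 109 (cap to 113) mm above the bench, axis at x = -28, y = +47 mm, on a 14 mm steel post.
- amber_bottle: Small amber bottle, 34 mm diameter, 70 mm high. Loose bystander: leave it where it is. Origin under its middle.
- jar: White jar, 54 mm diameter, 45 mm high. Loose bystander: leave it where it is. Origin under its middle.
- screwdriver: Screwdriver, lying, 150 mm long. Loose bystander: leave it where it is. Origin under its middle.
- lens_cell: Lens in a black cell, 45 x 50 x 58 mm. Loose bystander: leave it where it is. Origin under its middle.
- filter_box: Flat white filter box, 55 x 75 x 28 mm. Loose bystander: leave it where it is. Origin under its middle.
- post_clamp: Dark post clamp, 50 x 35 mm, rod to 72 mm. Loose bystander: leave it where it is. Origin under its middle.
Mind the look-alikes: they are no part of the job. Leave any purple look-alike of the stand alone.

How it is judged:
By the outcome, as a careful person would: the job done as asked, in the order asked, and still so for the second after the job is handed in, with the robot touching nothing.
It also fails if it takes over 64 s, if anything falls off the work surface, if the arm or the gripper's body presses on something with over 40 N, if the wrist force passes 120 N, or if a joint passes its speed limit or range.

## Working session

There is one attempt and no reset: what is moved stays moved. The work goes in short steps, Python scripts to look and compute and a shell command to move; the robot and the scene stay as the last step left them, time stands still between calls to the robot, and variables do not carry over. Pictures are saved under pics/ and viewed, and the job is handed in when it is done.

```bash
ls; mkdir -p pics; cat > h.py <<'E'
from rig import env
import numpy as np, cv2
def snap(name,fn):
    d=env.get_image(name); cv2.imwrite('pics/'+fn+'.png',cv2.cvtColor(d['image'],cv2.COLOR_RGB2BGR))
    np.savez('pics/'+fn+'.npz',**{k:np.array(d[k]) for k in('image','K','R','t')}); return d
def load(fn): return np.load('pics/'+fn+'.npz')
def ray(d,u,v):
    K,R,t=d['K'],d['R'],d['t']; r=R.T@np.linalg.inv(K)@np.array([u,v,1.]); return -R.T@t, r/np.linalg.norm(r)
def onz(d,u,v,z):
    c,r=ray(d,u,v); return c+r*(z-c[2])/r[2]
def onplane(d,u,v,p,n):
    c,r=ray(d,u,v); return c+r*np.dot(n,np.array(p)-c)/np.dot(n,r)
def tri(obs):
    A=np.zeros((3,3));b=np.zeros(3)
    for d,u,v in obs:
        c,r=ray(d,u,v);P=np.eye(3)-np.outer(r,r);A+=P;b+=P@c
    x=np.linalg.solve(A,b)
    return x,[proj(d,x)-np.array([u,v]) for d,u,v in obs]
def proj(d,X):
    p=d['K']@(d['R']@np.array(X)+d['t']); return p[:2]/p[2]
def st():
    s=env.observe(); np.set_printoptions(precision=4,suppress=True)
    print(s['time_s'],np.array(s['position']),np.array(s['q']),'F',np.array(s['ft_force']),s['grip_width']);print(np.array(s['tool_rot'])); return s
E
python3 - <<'E'
from h import *
for n in('scene','top','wrist'):
    d=snap(n,n+'0'); print(n,-d['R'].T@d['t'],d['R'][2])
st()
E
```

```text
pics
scene [ 1.46590778 -0.00869337  0.70205245] [-0.83797377  0.05659919 -0.54276744]
top [0.32724726 0.06039008 1.26583499] [ 0.19004388  0.01246293 -0.98169649]
wrist [0.08231719 0.55030958 0.37381064] [ 0.30542983 -0.09521892 -0.94744181]
0.15 [0.1608 0.5258 0.2499] [ 60.659   21.8313  74.3713  -0.0007  83.8585 -12.3345] F [0.3713 0.0127 1.1542] 0.08522290995816922
[[-0.9563  0.2925 -0.0005]
 [ 0.2925  0.9563 -0.0009]
 [ 0.0002 -0.001  -1.    ]]
```

View pics/scene0.png

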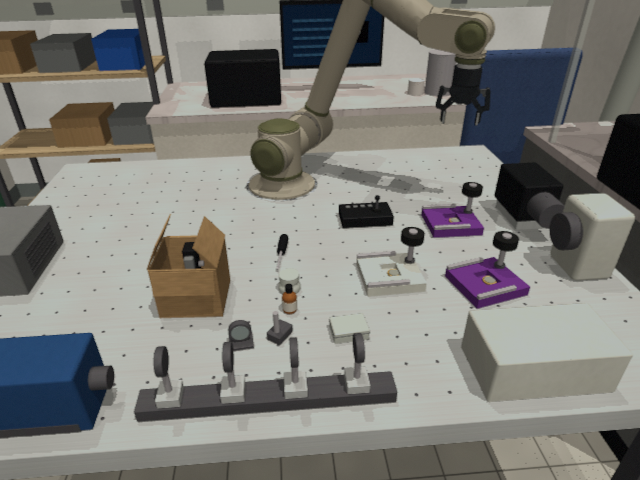

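View pics/top0.png

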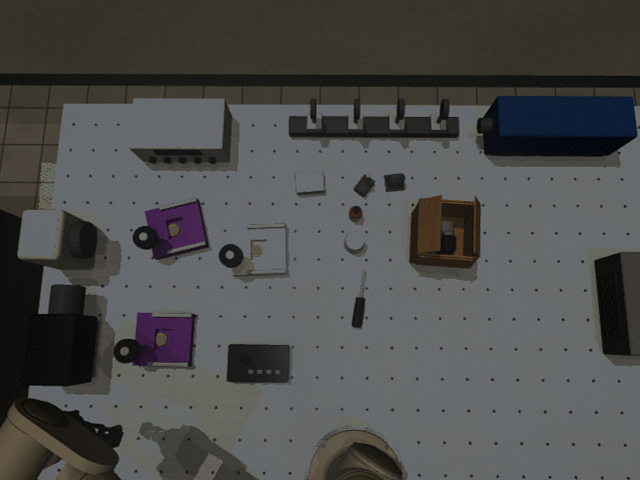

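View pics/wrist0.png

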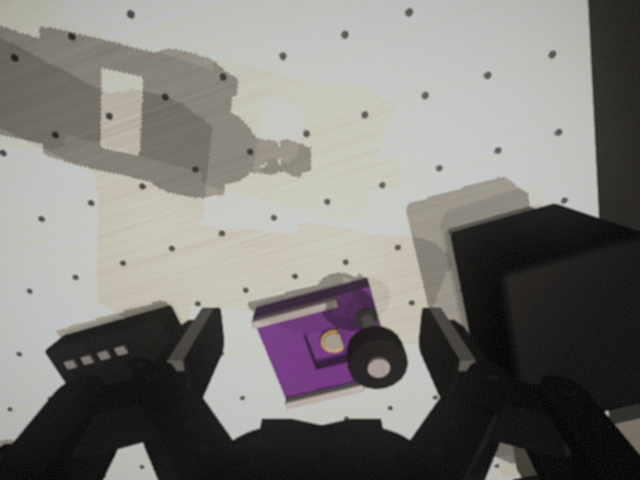

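The carton is at the robot's right (top 445,232) with its +y flap leaning in. The white stand is at top (262,250), with its bumper at (231,256) on the +y side. The purple ones are decoys. Next I'll zoom in and measure.

```bash
python3 - <<'E'
from h import *
def crop(fn,x0,y0,x1,y1,s,o):
    im=cv2.imread('pics/'+fn+'.png')[y0:y1,x0:x1]; im=np.clip(im.astype(float)*1.5,0,255).astype(np.uint8)
    cv2.imwrite('pics/'+o+'.png',cv2.resize(im,None,fx=s,fy=s,interpolation=cv2.INTER_CUBIC))
crop('top0',200,180,500,300,2.6,'c1'); crop('scene0',140,205,240,325,5,'c2'); crop('scene0',340,215,440,300,7,'c3')
crop('top0',400,185,490,275,6,'c4')
E
```

```text
(no output)
```

View pics/c1.png

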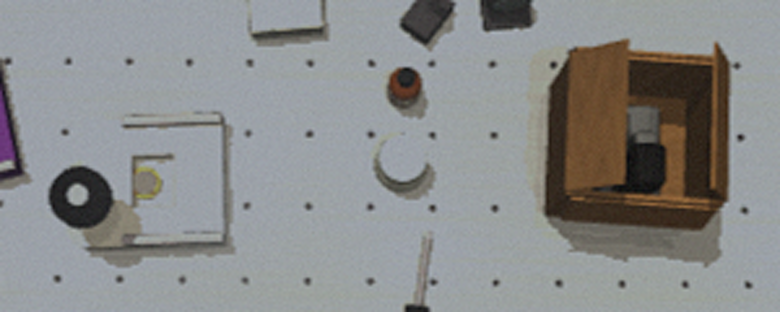

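View pics/c2.png

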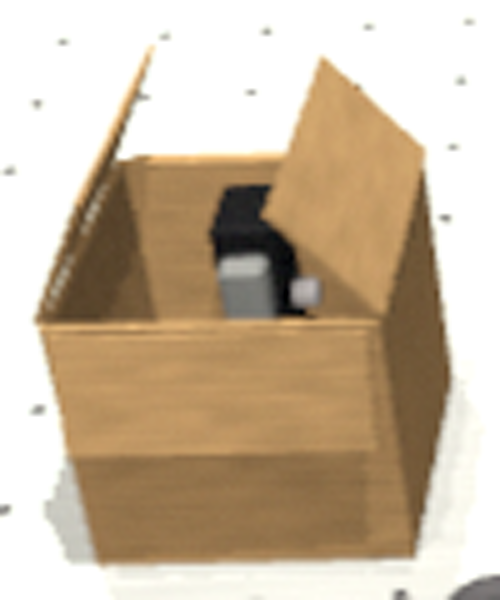

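View pics/c3.png

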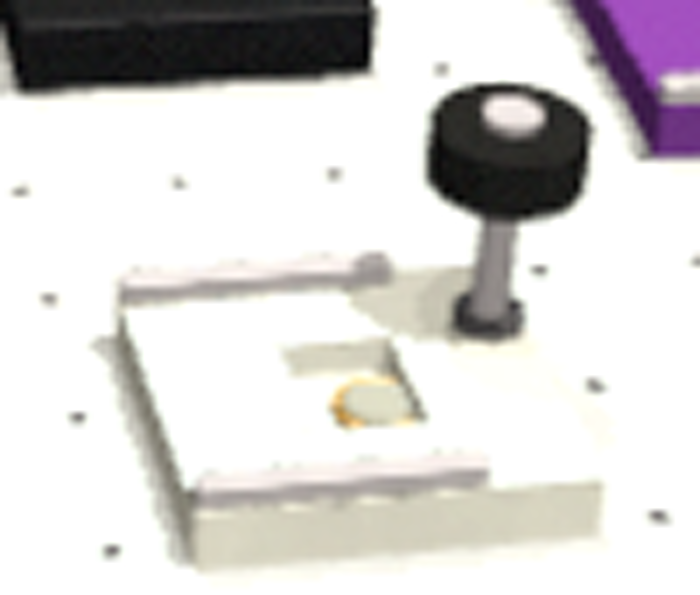

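View pics/c4.png

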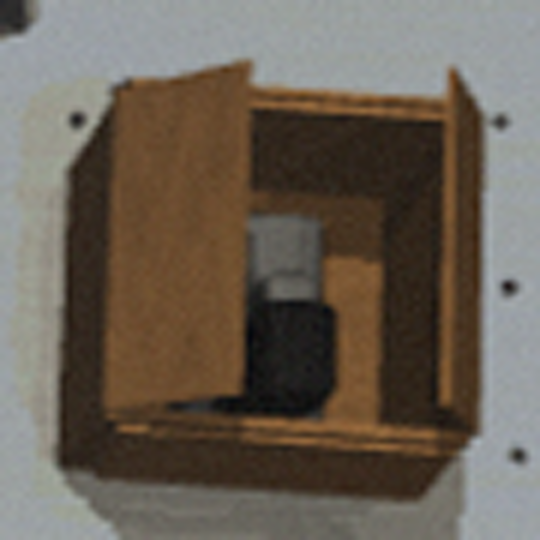

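```bash
python3 - <<'E'
from h import *
S=load('scene0');T=load('top0')
c2=lambda u,v:(140+u/5,205+v/5); c3=lambda u,v:(340+u/7,215+v/7); c4=lambda u,v:(400+u/6,185+v/6); c1=lambda u,v:(200+u/2.6,180+v/2.6)
for n,p in dict(nl=c2(103,562),nr=c2(413,557)).items(): print('carton bottom scene',n,onz(S,*p,0))
for n,p in dict(a=c4(60,467),b=c4(420,497)).items(): print('carton bottom top',n,onz(T,*p,0))
for n,p in dict(a=c2(38,320),b=c2(382,322),c=c2(424,152)).items(): print('rim scene',n,onz(S,*p,.131))
for n,p in dict(a=c4(110,415),b=c4(475,437),c=c4(115,85),d=c4(483,110)).items(): print('rim top',n,onz(T,*p,.131))
for n,p in dict(a=c4(247,62),b=c4(243,395)).items(): print('flapL edge z.19 top',n,onz(T,*p,.19))
for n,p in dict(a=c2(322,58),b=c2(265,215)).items(): print('flapL edge z.19 scene',n,onz(S,*p,.19))
print(tri([(S,*c2(322,58)),(T,*c4(243,395))]),tri([(S,*c2(265,215)),(T,*c4(247,62))]),tri([(S,*c2(152,45)),(T,*c4(447,405))]))
print('stand')
for n,p in dict(pmx=c3(190,490),ppx=c3(605,482),mm=c3(120,290)).items(): print(n,onz(S,*p,.025))
for n,p in dict(pm=c1(223,114),mm=c1(224,242)).items(): print('top rail',n,onz(T,*p,.035), onz(T,*p,.025))
print('disc centre', tri([(S,*c3(513,115)),(T,*c1(77,194))]))
for n,p in dict(r1a=c3(200,490),r1b=c3(487,470),r2a=c3(122,285),r2b=c3(380,262)).items(): print(n,onz(S,*p,.033))
for n,p in dict(r1a=c1(223,118),r1b=c1(123,122),r2a=c1(225,237),r2b=c1(123,240)).items(): print(n,onz(T,*p,.035))
E
```

```text
carton bottom scene nl [ 0.6545256  -0.28834706  0.        ]
carton bottom scene nr [ 0.66468702 -0.15051232  0.        ]
carton bottom top a [ 0.52736798 -0.14592785  0.        ]
carton bottom top b [ 0.51555604 -0.30152579  0.        ]
rim scene a [ 0.65113929 -0.2912821   0.131     ]
rim scene b [ 0.66719118 -0.14785939  0.131     ]
rim scene c [ 0.53468219 -0.14005961  0.131     ]
rim top a [ 0.52742476 -0.14457905  0.131     ]
rim top b [ 0.51991499 -0.28655768  0.131     ]
rim top c [ 0.6615028  -0.15003376  0.131     ]
rim top d [ 0.65221487 -0.29625772  0.131     ]
flapL edge z.19 top a [ 0.65355059 -0.18935032  0.19      ]
flapL edge z.19 top b [ 0.52497914 -0.18341745  0.19      ]
flapL edge z.19 scene a [ 0.54666786 -0.17733652  0.19      ]
flapL edge z.19 scene b [ 0.67201632 -0.18633533  0.19      ]
(array([ 0.52671016, -0.18336094,  0.17936789]), [array([-1.08493325, -0.13048246]), array([-1.09537443,  0.08843914])]) (array([ 0.65642372, -0.19071368,  0.18012799]), [array([-0.45731614, -0.05085495]), array([-0.40304936,  0.04789491])]) (array([ 0.52198495, -0.2576886 ,  0.18796908]), [array([-0.73945184, -0.11940694]), array([-0.74983196,  0.09402251])])
stand
pmx [0.61678873 0.18199651 0.025     ]
ppx [0.62628262 0.31930335 0.025     ]
mm [0.49902556 0.17809721 0.025     ]
top rail pm [0.62105456 0.17814617 0.035     ] [0.62344162 0.17910289 0.025     ]
top rail mm [0.49282079 0.17388012 0.035     ] [0.494166   0.17480218 0.025     ]
disc centre (array([0.52676702, 0.30541229, 0.10775013]), [array([-0.38190905,  0.06030455]), array([-0.37400411, -0.08269472])])
r1a [0.6271486  0.18299459 0.033     ]
r1b [0.62607849 0.27880606 0.033     ]
r2a [0.50740884 0.17711742 0.033     ]
r2b [0.50250337 0.27194268 0.033     ]
r1a [0.61697067 0.17804141 0.035     ]
r1b [0.61210665 0.2774543  0.035     ]
r2a [0.49774599 0.17302848 0.035     ]
r2b [0.4939065  0.27265013 0.035     ]
```

```bash
python3 -m pendant '[[[0,0,0],[0,0,-0.095]],[[0,0,0],[0,0,-0.094]],[[-0.34,-0.306,-0.05],[0,0,0]],[[-0.34,-0.306,-0.05],[0,0,0]],[[-0.34,-0.306,-0.05],[0,0,0]],[[-0.34,-0.306,-0.05],[0,0,0]],[[-0.34,-0.306,-0.05],[0,0,0]],[[-0.34,-0.306,-0.05],[0,0,0]],[[-0.34,-0.306,-0.05],[0,0,0]],[[-0.34,-0.306,-0.05],[0,0,0]],[[-0.34,-0.306,-0.05],[0,0,0]],[[-0.34,-0.306,-0.05],[0,0,0]],[[0,0,0],[0,0,0]],[[0,0,0],[0,0,0]]]' -1 40
python3 - <<'E'
from h import *
snap('wrist','w1'); snap('top','t1'); snap('scene','s1'); st()
E
```

```text
time_s: 1.9
position: [0.5004, 0.2203, 0.3]
tool_rot: [[-1.0, -0.0, -0.001], [-0.0, 1.0, 0.0], [0.001, 0.0, -1.0]]
ft_force: [0.5, -0.3, 0.7]
grip_width: 0.0001
2.05 [0.5    0.2208 0.3004] [ 11.4084  19.7304  69.2572   0.0066  91.0227 -78.6804] F [-0.1386 -0.2481  0.4971] -6.33048058266503e-05
[[-1.     -0.0016 -0.0002]
 [-0.0016  1.      0.0001]
 [ 0.0002  0.0001 -1.    ]]
```

View pics/w1.png

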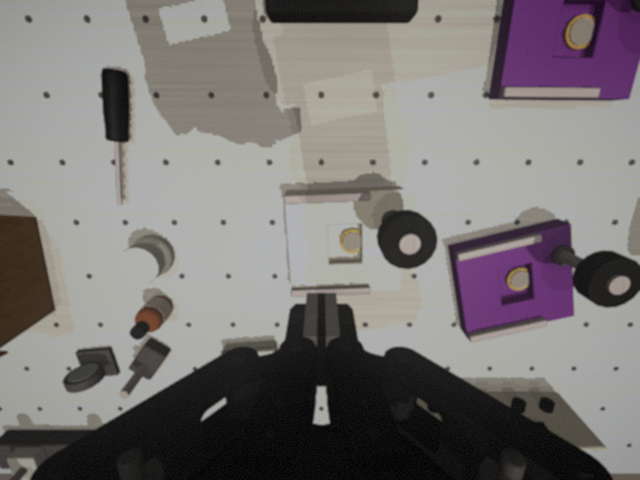

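```bash
python3 - <<'E'
from h import *
im=cv2.imread('pics/w1.png')[170:310,270:450]
cv2.imwrite('pics/c5.png',cv2.resize(np.clip(im*0.9,0,255).astype(np.uint8),None,fx=4.4,fy=4.2,interpolation=cv2.INTER_CUBIC))
E
```

```text
(no output)
```

View pics/c5.png

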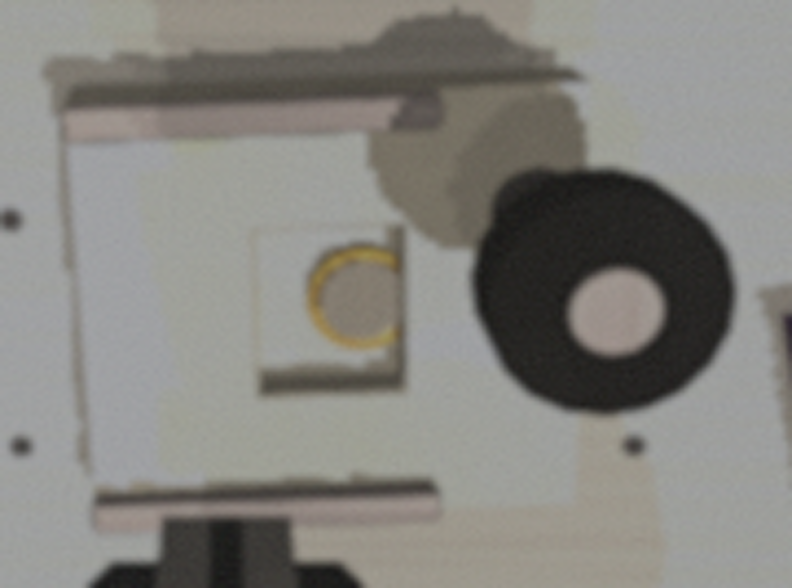

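```bash
python3 - <<'E'
from h import *
W=load('w1');S=load('s1');T=load('t1')
c=lambda u,v:(270+u/4.4,170+v/4.2)
c3=lambda u,v:(340+u/7,215+v/7);c1=lambda u,v:(200+u/2.6,180+v/2.6)
g={}
for n,p,z in [('+in a',(95,500),.035),('+in b',(440,487),.035),('+out a',(95,529),.035),('+out b',(440,518),.035),('-out a',(65,110),.035),('-out b',(400,96),.035),('-in a',(65,141),.035),('-in b',(395,128),.035),
 ('win',(254,230),.025),('win',(405,225),.025),('win',(405,391),.025),('win',(262,395),.025),('cap',(617,311),.113)]:
    X=onz(W,*c(*p),z); g.setdefault(n[:4],[]).append(X); print(n,X)
for n,v in g.items():
    if len(v)==2: d=v[1]-v[0]; print(n,'yaw',-np.degrees(np.arctan2(d[0],d[1])))
print('win mean',np.mean(g['win'],0))
print('cap',tri([(W,*c(617,311)),(S,*c3(513,115))]),tri([(W,*c(617,311)),(T,*c1(77,194))]))
# height check of plate: window corners W vs scene
print(tri([(W,*c(405,391)),(S,*c3(425,418))]),tri([(W,*c(254,230)),(S,*c3(283,350))]))
print(tri([(W,*c(95,529)),(S,*c3(200,490))]))
E
```

```text
+in a [0.61304306 0.18341316 0.035     ]
+in b [0.60889818 0.28155913 0.035     ]
+out a [0.6227013  0.18313456 0.035     ]
+out b [0.61916229 0.28201076 0.035     ]
-out a [0.4953145  0.17900325 0.035     ]
-out b [0.49160029 0.26602481 0.035     ]
-in a [0.50391502 0.17870067 0.035     ]
-in b [0.50042319 0.26503253 0.035     ]
win [0.53221474 0.22853556 0.025     ]
win [0.53078579 0.26988668 0.025     ]
win [0.58216535 0.27176776 0.025     ]
win [0.58339458 0.23105779 0.025     ]
cap [0.52643032 0.30594623 0.113     ]
+in  yaw 2.418267363520706
+out yaw 2.0498782680291803
-out yaw 2.4439851755255706
-in  yaw 2.31615825249815
win mean [0.55714012 0.25031195 0.025     ]
cap (array([0.52780946, 0.30654952, 0.10864786]), [array([-0.59626523, -0.1278595 ]), array([ 0.23794129, -0.05862533])]) (array([0.52396212, 0.30272826, 0.12098903]), [array([-1.12708464,  0.31144297]), array([-0.43353595,  0.13393566])])
(array([0.58276056, 0.27085407, 0.02285774]), [array([-0.93523702, -0.20774421]), array([ 0.50458099, -0.05766523])]) (array([0.53401687, 0.22971143, 0.01951327]), [array([0.87167738, 0.18546732]), array([-0.44431248,  0.00242844])])
(array([0.624792  , 0.18314009, 0.03117832]), [array([0.29509771, 0.05861117]), array([-0.1677677 , -0.00938045])])
```

```bash
python3 -m pendant '[[[0,-0.44,-0.02],[0,0,0]],[[0,-0.44,-0.02],[0,0,0]],[[0,-0.44,-0.02],[0,0,0]],[[0,-0.44,-0.02],[0,0,0]],[[0,-0.44,-0.02],[0,0,0]],[[0,-0.44,-0.02],[0,0,0]],[[0,-0.44,-0.02],[0,0,0]],[[0,-0.44,-0.02],[0,0,0]],[[0,-0.44,-0.02],[0,0,0]],[[0,-0.44,-0.02],[0,0,0]],[[0,0,0],[0,0,0]],[[0,0,0],[0,0,0]]]'
python3 - <<'E'
from h import *
snap('wrist','w2'); st()
E
```

```text
time_s: 3.55
position: [0.5009, -0.2189, 0.3203]
tool_rot: [[-1.0, -0.001, -0.0], [-0.001, 1.0, 0.0], [0.0, 0.0, -1.0]]
ft_force: [0.1, 0.6, -0.3]
grip_width: -0.0
3.6 [ 0.501  -0.2186  0.3205] [ -35.9966   19.2071   66.798     0.0133   93.9971 -126.0867] F [ 0.5017 -0.0834 -0.9396] 0.00040636745236656254
[[-1.     -0.0016  0.0001]
 [-0.0016  1.      0.0002]
 [-0.0001  0.0002 -1.    ]]
```

View pics/w2.png

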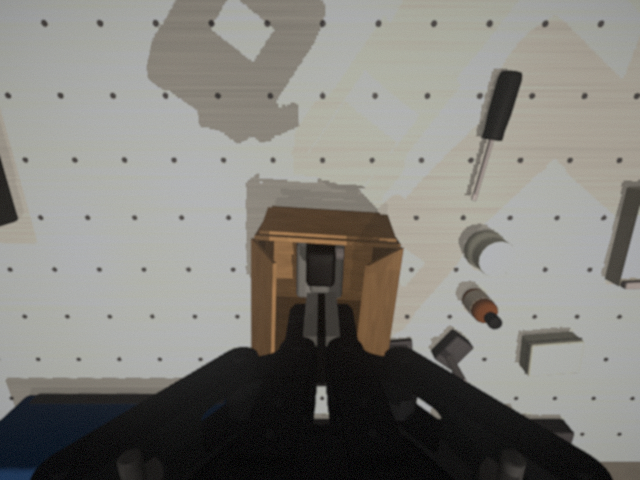

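```bash
python3 - <<'E'
from h import *
im=cv2.imread('pics/w2.png')[195:365,230:420]
cv2.imwrite('pics/c6.png',cv2.resize(np.clip(im*1.3,0,255).astype(np.uint8),None,fx=4,fy=3.5,interpolation=cv2.INTER_CUBIC))
E
```

```text
(no output)
```

View pics/c6.png

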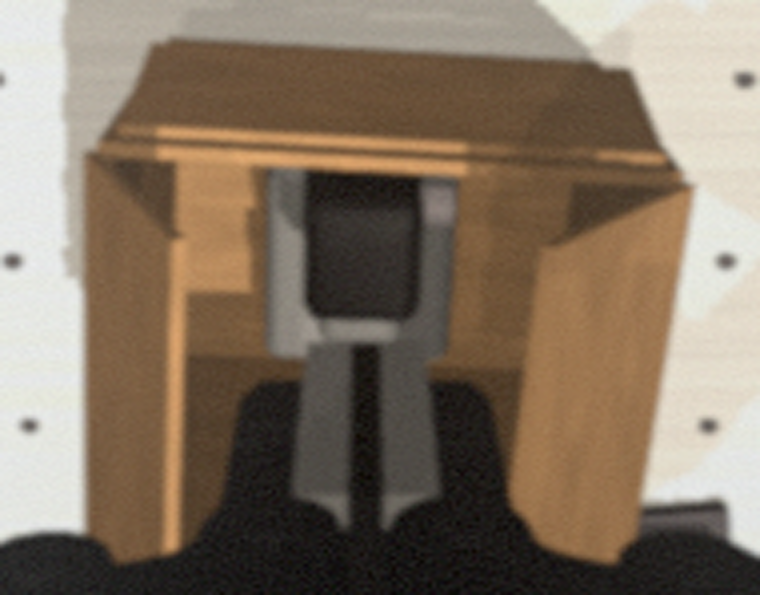

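```bash
python3 - <<'E'
from h import *
W=load('w2'); c=lambda u,v:(230+u/4,195+v/3.5)
for n,p,z in [('grip L back',(307,185),.126),('grip L front',(307,300),.126),('R back',(420,185),.126),('R front',(418,300),.126),('front mid',(362,320),.126),('rim L',(92,152),.131),('rim R',(690,185),.131),
 ('bottom L',(155,40),.0),('bottom R',(630,70),.0)]:
    print(n,onz(W,*c(*p),z))
S=load('s1')
im=cv2.imread('pics/s1.png')[205:325,140:240]
cv2.imwrite('pics/c7.png',cv2.resize(im,None,fx=5,fy=5,interpolation=cv2.INTER_CUBIC))
c2=lambda u,v:(140+u/5,205+v/5)
# grip top front corners: scene (left=-y) front-left top of grip ~ (213,237)?
print('trigger top scene',[onz(S,*c2(*p),.112) for p in [(220,262),(270,262)]])
E
```

```text
grip L back [ 0.53357172 -0.23269322  0.126     ]
grip L front [ 0.56911467 -0.23318773  0.126     ]
R back [ 0.53359113 -0.20487332  0.126     ]
R front [ 0.56913461 -0.20494134  0.126     ]
front mid [ 0.57555144 -0.2191989   0.126     ]
rim L [ 0.52211132 -0.28395621  0.131     ]
rim R [ 0.53183467 -0.13965979  0.131     ]
bottom L [ 0.5208104  -0.28761861  0.        ]
bottom R [ 0.53256757 -0.13011012  0.        ]
trigger top scene [array([ 0.58749623, -0.22856248,  0.112     ]), array([ 0.58980076, -0.20626663,  0.112     ])]
```

View pics/c7.png

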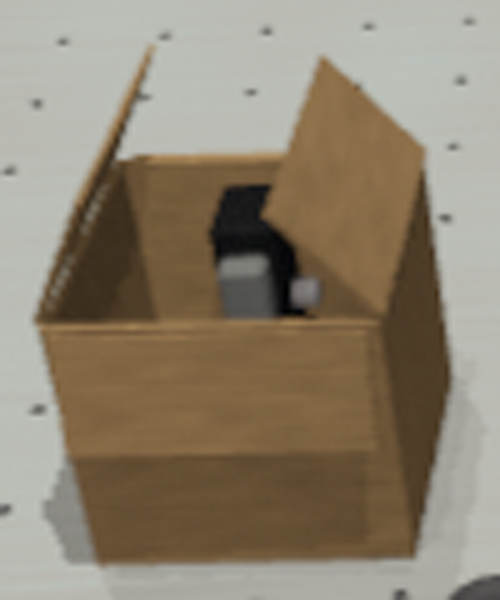

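```bash
python3 -m pendant '[[[-0.243,-0.01,0.357],[0,0,0]],[[-0.243,-0.01,0.357],[0,0,0]],[[-0.243,-0.01,0.357],[0,0,0]],[[-0.243,-0.01,0.357],[0,0,0]],[[0,0.22,0],[0,0,0]],[[0,0.22,0],[0,0,0]],[[0,0.22,0],[0,0,0]],[[0,0.22,0],[0,0,0]],[[0,0.23,0],[0,0,0]],[[0,0,0],[0,0,0]]]'
python3 - <<'E'
from h import *
snap('wrist','w3');snap('scene','s3')
im=cv2.imread('pics/s3.png')[185:325,120:260]
cv2.imwrite('pics/c8.png',cv2.resize(im,None,fx=4,fy=4,interpolation=cv2.INTER_CUBIC))
E
```

```text
time_s: 4.85
position: [0.598, -0.1111, 0.1779]
tool_rot: [[-1.0, -0.002, 0.0], [-0.002, 1.0, 0.0], [-0.0, 0.0, -1.0]]
ft_force: [-1.3, -0.6, 0.6]
grip_width: 0.0002
```

View pics/c8.png

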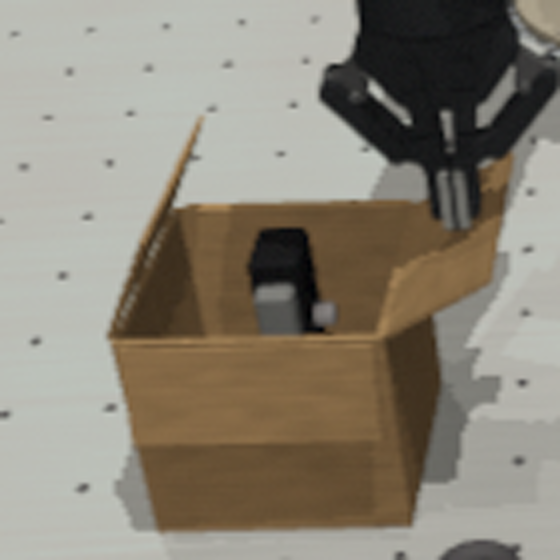

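```bash
python3 -m pendant '[[[0,0.06,0.02],[0,0,0]],[[0,0,0],[0,0,0]],[[0,-0.06,-0.1],[0,0,0]],[[0,-0.35,0.0],[0,0,0]],[[0,-0.4,0.0],[0,0,0]],[[0,-0.31,0.08],[0,0,0]],[[0,-0.2,0],[0,0,0]],[[0,-0.2,0],[0,0,0]],[[0,-0.2,0],[0,0,0]],[[0,-0.2,0],[0,0,0]],[[0,-0.23,0],[0,0,0]],[[0,-0.06,0.02],[0,0,0]],[[0,0,0],[0,0,0]],[[0,0,0],[0,0,0]]]'
python3 - <<'E'
from h import *
snap('wrist','w4');snap('scene','s4')
im=cv2.imread('pics/s4.png')[185:325,120:260]
cv2.imwrite('pics/c9.png',cv2.resize(im,None,fx=4,fy=4,interpolation=cv2.INTER_CUBIC))
E
```

```text
time_s: 6.7
position: [0.5982, -0.3273, 0.1756]
tool_rot: [[-1.0, -0.001, -0.0], [-0.001, 1.0, 0.0], [0.0, 0.0, -1.0]]
ft_force: [0.9, -0.4, 0.3]
grip_width: 0.0001
```

View pics/c9.png

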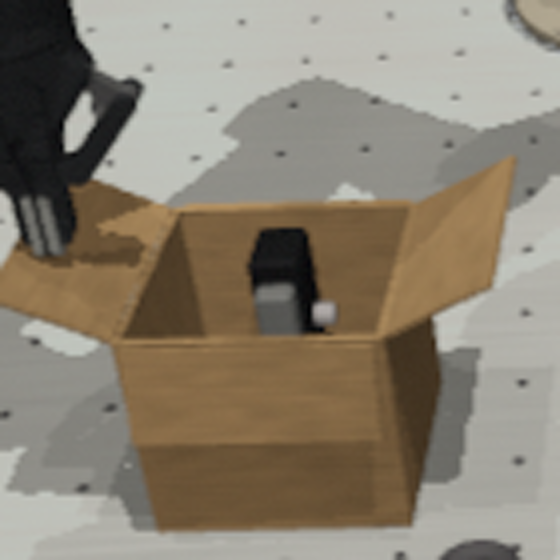

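```bash
python3 - <<'E'
from h import *
S=load('s4');a=np.radians(-4);R=np.array([[np.cos(a),-np.sin(a)],[np.sin(a),np.cos(a)]]);C=np.array([.5935,-.216])
n=np.array([np.cos(a),np.sin(a),0]);c=lambda u,v:(120+u/4,185+v/4)
for nm,p,x in [('L hinge',(380,335),.065),('L free',(491,287),.065),('L free far',(515,157),-.065),('R hinge',(118,340),.065),('R free',(0,300),.065)]:
    X=onplane(S,*c(*p),[*(C+R@[x,0]),0],n); print(nm,R.T@(X[:2]-C),X[2])
E
```

```text
L hinge [0.065      0.06949115] 0.13000637866394404
L free [0.065      0.12987317] 0.1589090765711213
L free far [-0.065       0.12925677] 0.15900573739366275
R hinge [ 0.065      -0.06670519] 0.12997117033530725
R free [ 0.065      -0.12178824] 0.15660726999851837
```

```bash
python3 -m pendant '[[[0,0.1,-0.4],[0,0,0]],[[0.1,0.2,-0.4],[0,0,0]],[[0.3,0.3,0],[0,0,0]],[[0.3,0.3,0],[0,0,0]],[[0.3,0.18,0],[0,0,0]],[[0,0,0],[0,0,0]],[[0,0,0],[0,0,0]]]' 0.41
python3 - <<'E'
from h import *
snap('wrist','w5');snap('scene','s5');st()
im=cv2.imread('pics/w5.png')[150:350,200:440]
cv2.imwrite('pics/c10.png',cv2.resize(np.clip(im*1.5,0,255).astype(np.uint8),None,fx=3,fy=3,interpolation=cv2.INTER_CUBIC))
im=cv2.imread('pics/s5.png')[225:285,160:230]
cv2.imwrite('pics/c11.png',cv2.resize(np.clip(im*1.5,0,255).astype(np.uint8),None,fx=10,fy=10,interpolation=cv2.INTER_CUBIC))
E
```

```text
time_s: 7.68
position: [0.4986, -0.2202, 0.2558]
tool_rot: [[-1.0, -0.0, 0.001], [-0.0, 1.0, -0.001], [-0.001, -0.001, -1.0]]
ft_force: [0.5, -0.7, 0.2]
grip_width: 0.0602
7.775 [ 0.4988 -0.2205  0.2554] [ -36.2928   21.1267   74.559    -0.0009   84.3022 -126.2957] F [-0.1854 -0.1266 -0.018 ] 0.06016059385589207
[[-1.     -0.0001  0.0002]
 [-0.0001  1.     -0.0001]
 [-0.0002 -0.0001 -1.    ]]
```

View pics/c10.png

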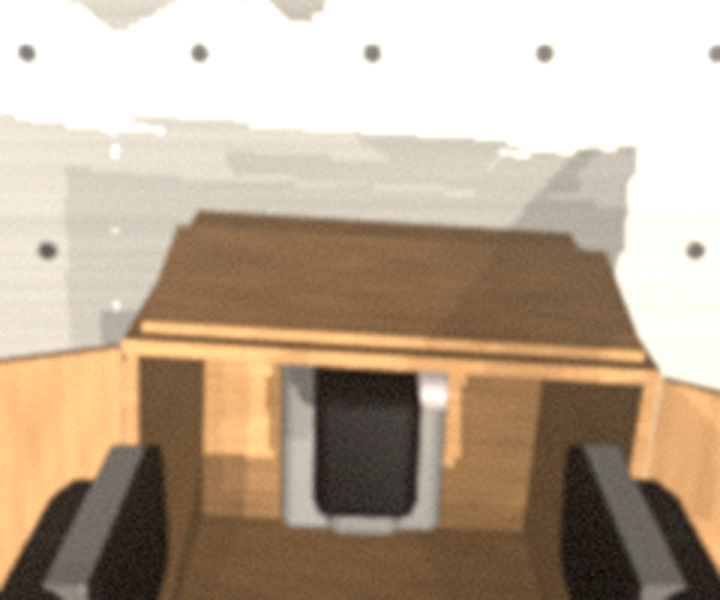

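View pics/c11.png

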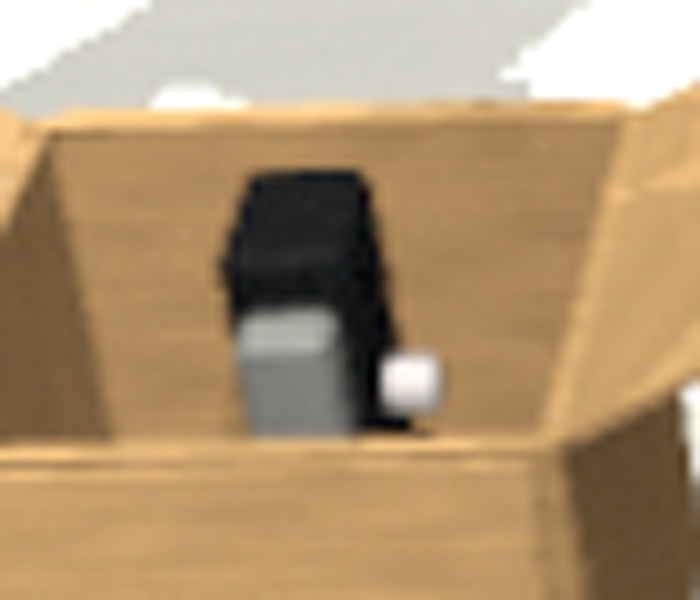

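```bash
python3 - <<'E'
from h import *
W=load('w5');S=load('s5');c=lambda u,v:(200+u/3,150+v/3);s=lambda u,v:(160+u/10,225+v/10)
for n,a,b in [('FL',(314,510),(230,262)),('FR',(417,510),(372,262)),('trigFL',(333,532),(240,350)),('trigFR',(397,532),(343,350))]:
    print(n,tri([(W,*c(*a)),(S,*s(*b))]))
for n,p,z in [('head fl',(285,527),.044),('head fr',(440,530),.044),('head bl',(285,375),.044),('gl',(316,385),.126),('gl2',(314,495),.126),('gr',(416,385),.126),('gr2',(417,495),.126),('front',(365,517),.126)]: print(n,onz(W,*c(*p),z))
E
```

```text
FL (array([ 0.57574447, -0.23268193,  0.12100102]), [array([ 1.85588202, -0.3956332 ]), array([-0.75502608,  0.01284595])])
FR (array([ 0.5767337 , -0.20219643,  0.11924429]), [array([ 2.74475481, -0.5117653 ]), array([-1.10648675,  0.12148092])])
trigFL (array([ 0.59177488, -0.22898869,  0.10794098]), [array([ 0.41011154, -0.08777868]), array([-0.17783957,  0.00619013])])
trigFR (array([ 0.59232526, -0.20799343,  0.10661534]), [array([ 2.00906656, -0.390027  ]), array([-0.86562579,  0.07975007])])
head fl [ 0.63094854 -0.24961841  0.044     ]
head fr [ 0.63229016 -0.19140806  0.044     ]
head bl [ 0.56860869 -0.24802173  0.044     ]
gl [ 0.5344068  -0.23282757  0.126     ]
gl2 [ 0.5682311  -0.23392833  0.126     ]
gr [ 0.53443124 -0.20583327  0.126     ]
gr2 [ 0.56825354 -0.20503925  0.126     ]
front [ 0.57532614 -0.21962817  0.126     ]
```

```bash
python3 -m pendant '[[[-0.283,0.004,0.243],[0,0,0.014]],[[-0.283,0.004,0.243],[0,0,0]],[[0,0,0.33],[0,0,0]],[[0,0,0.33],[0,0,0]],[[0,0,0.2],[0,0,0]],[[0,0,0.14],[0,0,0]],[[0,0,0],[0,0,0]],[[0,0,0],[0,0,0]]]' 0.41 60
python3 -m pendant '[[[0,0,0],[0,0,0]],[[0,0,0],[0,0,0]],[[0,0,0],[0,0,0]],[[0,0,0],[0,0,0]],[[0,0,0],[0,0,0]]]' -1 60
python3 -m pendant '[[[0,0,-0.1],[0,0,0]],[[0,0,-0.2],[0,0,0]],[[0,0,0],[0,0,0]]]'
python3 - <<'E'
from h import *
snap('wrist','w6');snap('scene','s6');st()
im=cv2.imread('pics/s6.png')[145:325,100:280]
cv2.imwrite('pics/c12.png',cv2.resize(im,None,fx=3.2,fy=3.2,interpolation=cv2.INTER_CUBIC))
E
```

```text
time_s: 8.78
position: [0.5552, -0.2202, 0.1077]
tool_rot: [[-1.0, 0.022, 0.001], [0.022, 1.0, -0.001], [-0.001, -0.001, -1.0]]
ft_force: [-0.0, 0.2, 0.9]
grip_width: 0.0603
time_s: 9.4
position: [0.555, -0.2199, 0.1077]
tool_rot: [[-1.0, 0.022, 0.001], [0.022, 1.0, -0.001], [-0.001, -0.001, -1.0]]
ft_force: [-1.4, 1.8, 5.7]
grip_width: 0.0296
time_s: 9.78
position: [0.5551, -0.2201, 0.138]
tool_rot: [[-1.0, 0.022, 0.002], [0.022, 1.0, -0.001], [-0.002, -0.001, -1.0]]
ft_force: [-0.7, 0.3, -4.2]
grip_width: 0.0291
9.875 [ 0.5544 -0.2197  0.1363] [ -32.9801   32.1363   76.5823   -0.0051   71.3452 -121.7199] F [-0.3175 -0.4997 -4.6159] 0.02911617724450077
[[-0.9998  0.022  -0.001 ]
 [ 0.022   0.9998  0.0005]
 [ 0.001   0.0005 -1.    ]]
```

View pics/c12.png

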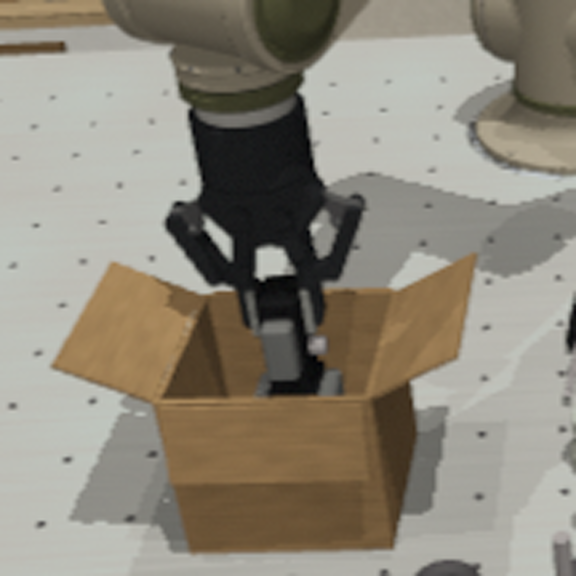

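View pics/w6.png

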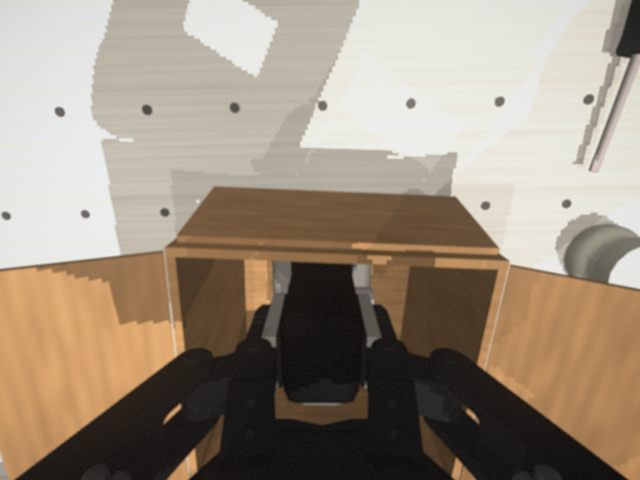

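```bash
python3 -m pendant '[[[0,0,-0.3],[0,0,0]],[[0,0,-0.4],[0,0,0]],[[0,0,-0.4],[0,0,0]],[[0,0,-0.4],[0,0,0]],[[0,0,-0.1],[0,0,-0.04]],[[0.007,0.25,0],[0,0,0]],[[0.007,0.4,0],[0,0,0]],[[0.007,0.4,0],[0,0,0]],[[0.007,0.4,0],[0,0,0]],[[0.007,0.4,0],[0,0,0]],[[0.007,0.4,0],[0,0,0]],[[0.007,0.4,0],[0,0,0]],[[0.007,0.4,0],[0,0,0]],[[0.007,0.4,0],[0,0,0]],[[0.007,0.4,0],[0,0,0]],[[0.007,0.4,0],[0,0,0]],[[0.007,0.223,0],[0,0,0]],[[0,0,0.3],[0,0,0]],[[0,0,0.3],[0,0,0]],[[0,0,0],[0,0,0]]]'
python3 - <<'E'
from h import *
snap('wrist','w7');snap('scene','s7');snap('top','t7');st()
im=cv2.imread('pics/s7.png')[125:305,330:510]
cv2.imwrite('pics/c13.png',cv2.resize(im,None,fx=3.2,fy=3.2,interpolation=cv2.INTER_CUBIC))
E
```

```text
time_s: 12.38
position: [0.5262, 0.2271, 0.234]
tool_rot: [[-0.999, -0.041, -0.007], [-0.041, 0.999, -0.001], [0.007, -0.001, -1.0]]
ft_force: [-0.2, 0.4, -2.7]
grip_width: 0.0294
12.525 [0.5282 0.227  0.2379] [ 11.4671  24.7891  71.5787   0.0029  83.5484 -80.8782] F [ 0.0704 -0.7291 -2.9848] 0.02926890088194141
[[-0.9992 -0.0409  0.0014]
 [-0.0409  0.9992  0.0003]
 [-0.0014  0.0003 -1.    ]]
```

View pics/c13.png

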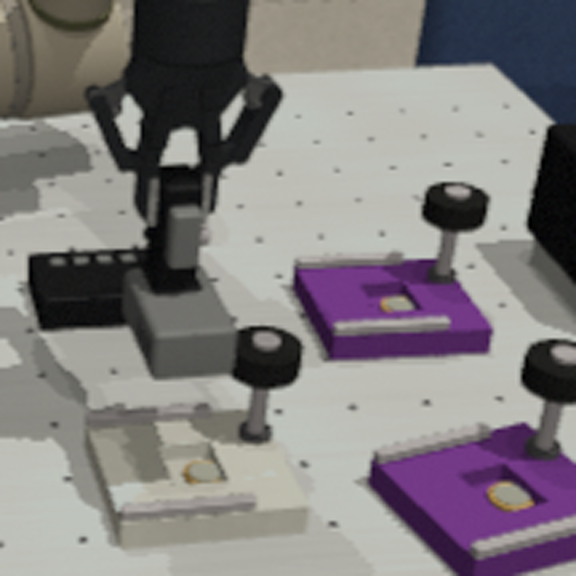

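View pics/w7.png

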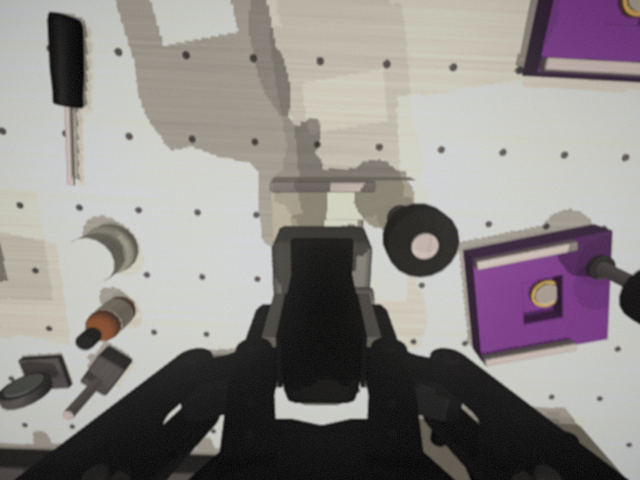

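```bash
python3 - <<'E'
from h import *
W=load('w7');S=load('s7')
im=cv2.imread('pics/s7.png')[200:250,365:410]
cv2.imwrite('pics/c14.png',cv2.resize(np.clip(im*1.3,0,255).astype(np.uint8),None,fx=12,fy=12,interpolation=cv2.INTER_CUBIC))
for p in [(277,229),(287,228),(360,229),(369,235)]: print(onz(W,*p,.174))
c=lambda u,v:(330+u/3.2,125+v/3.2)
for p,z in [((153,374),.134),((235,371),.134),((143,338),.174),((238,333),.174)]: print(onz(S,*c(*p),z))
E
```

```text
[0.49986108 0.20157245 0.174     ]
[0.49905616 0.20715895 0.174     ]
[0.49801291 0.24796716 0.174     ]
[0.50131739 0.25328826 0.174     ]
[0.60314023 0.20293598 0.134     ]
[0.60529497 0.26019793 0.134     ]
[0.61936551 0.19031533 0.174     ]
[0.6197718  0.25487388 0.174     ]
```

View pics/c14.png

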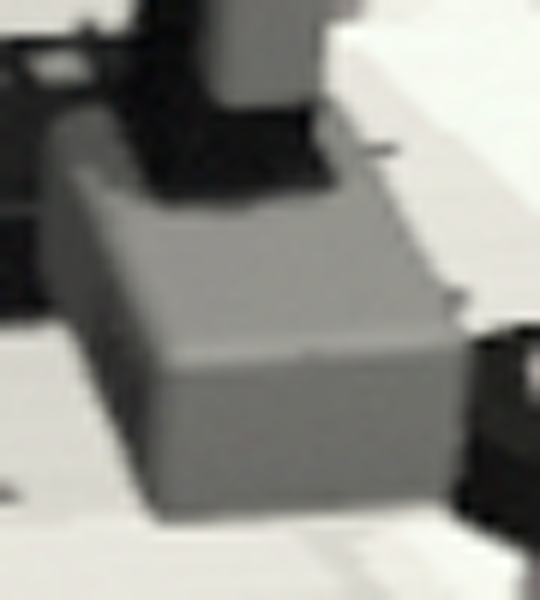

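```bash
python3 - <<'E'
from h import *
W=load('w7');S=load('s7')
a=np.radians(2.35);R=np.array([[np.cos(a),-np.sin(a)],[np.sin(a),np.cos(a)]])
o=np.array([.5282,.2270])+R@[.0283,.0003]
for x,y,z in [(48,-30,0),(48,30,0),(48,-30,40),(48,30,40),(-48,-30,40),(-48,30,40),(6,-11,64),(6,11,64)]:
    X=[*(o+R@np.array([x,y])/1000),.1342+z/1000]; q=proj(S,X); print((x,y,z),'c14',(q-[365,200])*12,'W',proj(W,X))
E
```

```text
(48, -30, 0) c14 [143.27728777 509.68706602] W [282.01601468 346.94585777]
(48, 30, 0) c14 [459.64338564 484.20021689] W [360.36981755 346.90382018]
(48, -30, 40) c14 [156.88969872 324.11204274] W [275.36210581 383.95452841]
(48, 30, 40) c14 [479.88653468 299.07306598] W [366.93769154 383.92312127]
(-48, -30, 40) c14 [37.82395681 73.24478511] W [268.05930728 245.44777924]
(-48, 30, 40) c14 [337.97509725  51.26097479] W [373.76110584 245.33495   ]
(6, -11, 64) c14 [210.61988572  89.50889978] W [301.01295078 352.34318873]
(6, 11, 64) c14 [326.64693156  80.95544035] W [340.97286983 352.32287985]
```

```bash
python3 - <<'E'
from h import *
W=snap('wrist','w8');S=snap('scene','s8');s=st()
a=np.radians(2.35);R=np.array([[np.cos(a),-np.sin(a)],[np.sin(a),np.cos(a)]])
p=s['position']
o=np.array(p[:2])+R@[.0283,.0003]
for x,y,z in [(48,-30,0),(48,30,0),(48,-30,40),(48,30,40),(-48,-30,40),(-48,30,40),(6,-11,64),(6,11,64)]:
    X=[*(o+R@np.array([x,y])/1000),p[2]-.1037+z/1000]; q=proj(S,X); print((x,y,z),'c15',(q-[365,200])*12,'W',(proj(W,X)-[240,200])*4)
im=cv2.imread('pics/s8.png')[200:250,365:410]
a=cv2.resize(np.clip(im*1.3,0,255).astype(np.uint8),None,fx=12,fy=12,interpolation=cv2.INTER_CUBIC)
cv2.imwrite('pics/c15.png',a)
im=cv2.imread('pics/w8.png')[200:350,240:400]
cv2.imwrite('pics/c16.png',cv2.resize(np.clip(im*1.8,0,255).astype(np.uint8),None,fx=4,fy=4,interpolation=cv2.INTER_CUBIC))
E
```

```text
12.625 [0.5283 0.2269 0.2381] [ 11.4474  24.7709  71.5782   0.0029  83.5323 -80.8873] F [ 0.7147  0.9083 -3.2063] 0.029582842082565175
[[-0.9992 -0.0407  0.002 ]
 [-0.0407  0.9992  0.0005]
 [-0.002   0.0004 -1.    ]]
(48, -30, 0) c15 [142.7389 508.9397] W [169.3162 561.9507]
(48, 30, 0) c15 [459.1648 483.4521] W [478.9031 561.4951]
(48, -30, 40) c15 [156.3423 323.3144] W [143.6806 705.296 ]
(48, 30, 40) c15 [479.4015 298.275 ] W [504.5931 704.7889]
(-48, -30, 40) c15 [37.2961 72.4623] W [114.3598 157.7117]
(-48, 30, 40) c15 [337.501   50.4786] W [531.6393 157.0193]
(6, -11, 64) c15 [210.0947  88.687 ] W [244.9934 578.0005]
(6, 11, 64) c15 [326.1437  80.1336] W [402.2669 577.7702]
```

View pics/c15.png

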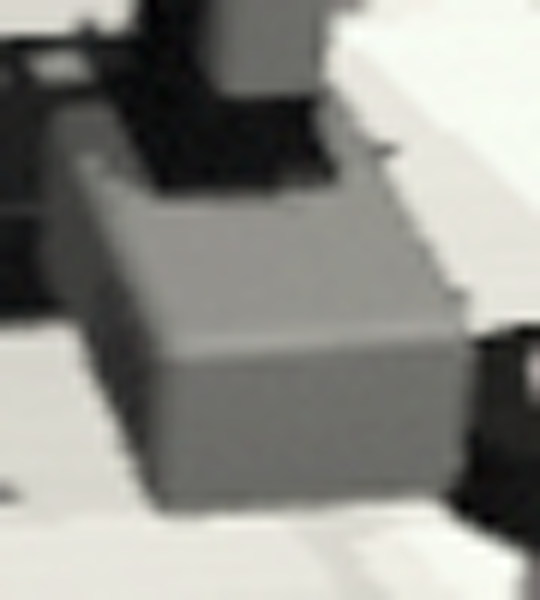

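View pics/c16.png

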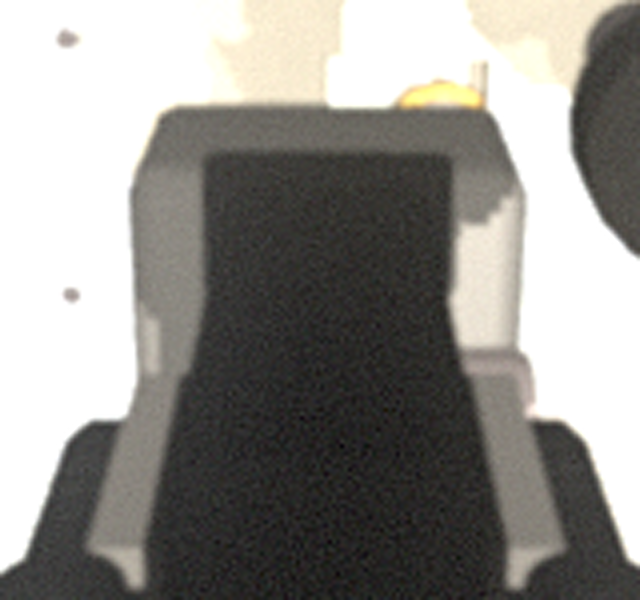

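```bash
python3 -m pendant '[[[0,0,0.3],[0,0,0]],[[0,0,0.3],[0,0,0]],[[0,0,0.25],[0,0,0]],[[0,0,0.15],[0,0,0]],[[0,0,0.04],[0,0,0]],[[0,0,0],[0,0,0]],[[0,0,0],[0,0,0]]]'
python3 - <<'E'
from h import *
snap('scene','s9');snap('wrist','w9');st()
im=cv2.imread('pics/s9.png')[180:300,340:460]
cv2.imwrite('pics/c17.png',cv2.resize(im,None,fx=5,fy=5,interpolation=cv2.INTER_CUBIC))
E
```

```text
time_s: 13.5
position: [0.5284, 0.2268, 0.1339]
tool_rot: [[-0.999, -0.041, 0.002], [-0.041, 0.999, 0.0], [-0.002, 0.0, -1.0]]
ft_force: [-0.3, 1.2, -3.9]
grip_width: 0.0295
13.6 [0.5283 0.2268 0.1336] [ 11.4399  30.3664  80.5426  -0.0014  69.019  -80.9052] F [ 0.1672  0.6164 -3.9901] 0.029002850500060705
[[-0.9992 -0.0409  0.0012]
 [-0.0409  0.9992  0.0002]
 [-0.0012  0.0002 -1.    ]]
```

View pics/c17.png

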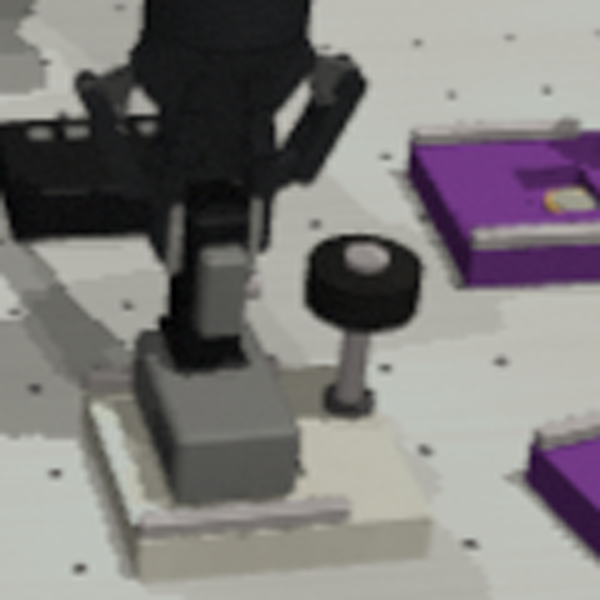

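View pics/w9.png

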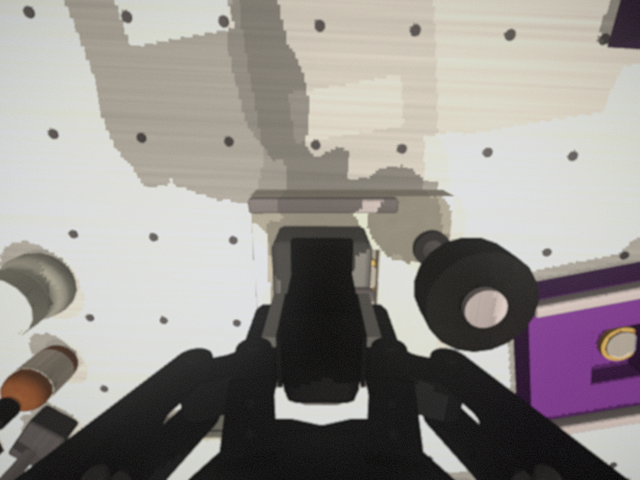

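```bash
python3 - <<'E'
from h import *
W=load('w9');S=load('s9')
im=cv2.imread('pics/w9.png')[180:260,240:400]
cv2.imwrite('pics/c18.png',cv2.resize(np.clip(im*1.5,0,255).astype(np.uint8),None,fx=4.8,fy=4.8,interpolation=cv2.INTER_CUBIC))
print(onz(W,320,227,.03),onz(W,320,213,.035))
for p,z in [((185,502),.03),((290,495),.03),((145,530),.035),((345,515),.035)]: print(onz(S,340+p[0]/5,180+p[1]/5,z))
E
```

```text
[0.51327932 0.2257681  0.03      ] [0.50209894 0.22535256 0.035     ]
[0.60824605 0.20656292 0.03      ]
[0.60788334 0.25636468 0.03      ]
[0.63338608 0.18271291 0.035     ]
[0.63159433 0.27582732 0.035     ]
```

View pics/c18.png

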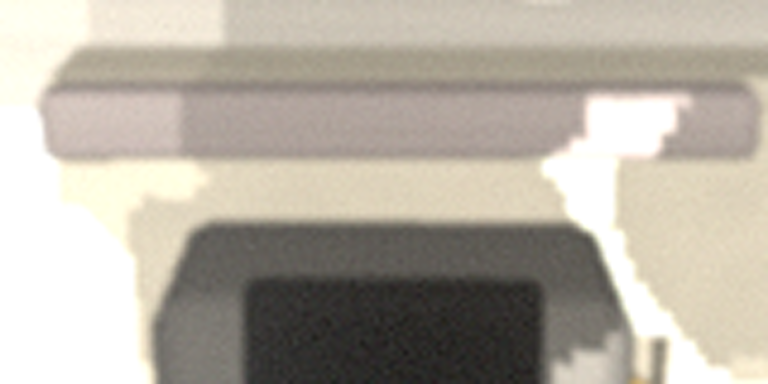

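```bash
python3 -m pendant '[[[0.02,0,0.02],[0,0,0]],[[0,0,0.02],[0,0,0]],[[0,0,0.01],[0,0,0]],[[0,0,0],[0,0,0]],[[0,0,0],[0,0,0]]]'
```

```text
time_s: 14.22
position: [0.5259, 0.2267, 0.1287]
tool_rot: [[-0.999, -0.041, 0.0], [-0.041, 0.999, 0.0], [-0.0, 0.0, -1.0]]
ft_force: [-4.9, -0.3, 5.5]
grip_width: 0.0295
```

```bash
python3 -m pendant '[[[0,0,0],[0,0,0]],[[0,0,0],[0,0,0]],[[0,0,0],[0,0,0]]]' 0.1
python3 -m pendant '[[[0,0,-0.2],[0,0,0]],[[0,0,-0.4],[0,0,0]],[[0,0,-0.4],[0,0,0]],[[0.3,0,-0.2],[0,0,0]],[[0.3,0,0],[0,0,0]],[[0,0,0],[0,0,0]],[[0,0,0],[0,0,0]]]'
python3 - <<'E'
from h import *
snap('scene','s10');snap('wrist','w10');st()
im=cv2.imread('pics/s10.png')[180:300,340:460]
cv2.imwrite('pics/c19.png',cv2.resize(im,None,fx=5,fy=5,interpolation=cv2.INTER_CUBIC))
E
```

```text
time_s: 14.6
position: [0.5262, 0.2266, 0.1279]
tool_rot: [[-0.999, -0.041, 0.0], [-0.041, 0.999, 0.0], [-0.0, 0.0, -1.0]]
ft_force: [0.3, -0.1, 0.2]
grip_width: 0.0466
time_s: 15.48
position: [0.4667, 0.2242, 0.2479]
tool_rot: [[-0.999, -0.041, 0.0], [-0.041, 0.999, 0.0], [-0.0, -0.0, -1.0]]
ft_force: [-0.2, 0.6, 0.1]
grip_width: 0.0468
15.575 [0.4668 0.2241 0.2476] [ 12.5314  18.703   79.6307  -0.0002  81.6784 -79.791 ] F [-0.3932 -0.7274 -0.4154] 0.04728747988265369
[[-0.9992 -0.0405 -0.0002]
 [-0.0405  0.9992 -0.    ]
 [ 0.0002 -0.     -1.    ]]
```

View pics/c19.png

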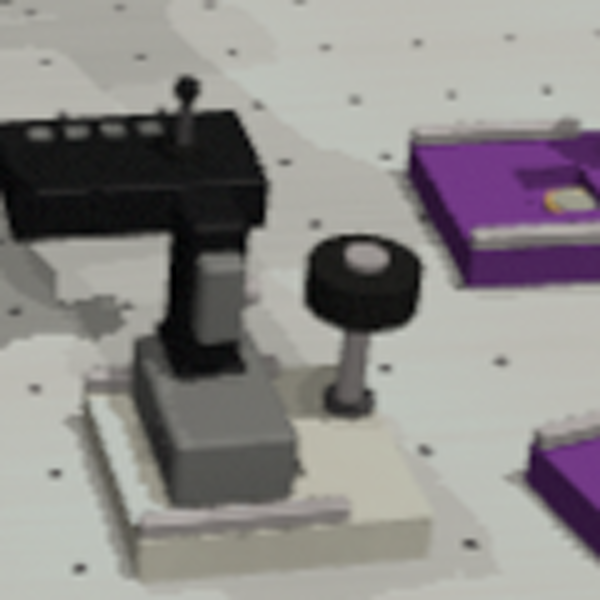

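View pics/w10.png

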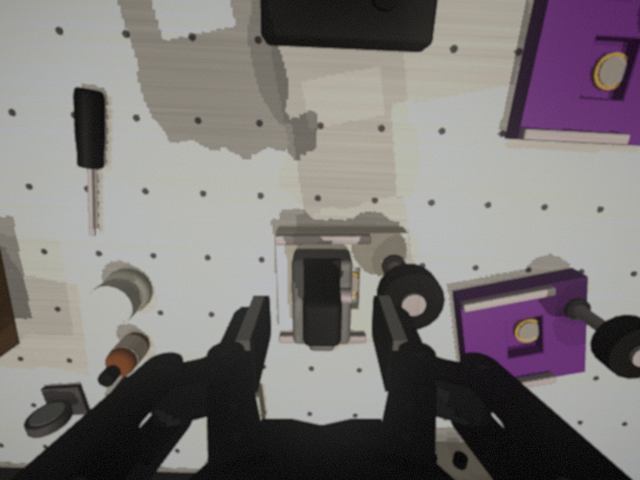

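```bash
python3 - <<'E'
from h import *
im=cv2.imread('pics/w10.png')[220:360,250:450]
cv2.imwrite('pics/c20.png',cv2.resize(np.clip(im*1.6,0,255).astype(np.uint8),None,fx=4,fy=4,interpolation=cv2.INTER_CUBIC))
E
```

```text
(no output)
```

View pics/c20.png

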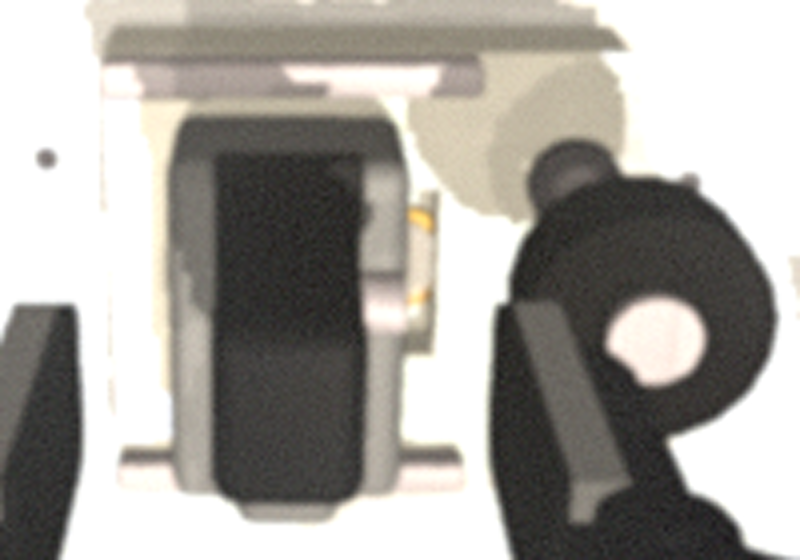

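```bash
python3 - <<'E'
from h import *
W=load('w10');c=lambda u,v:(250+u/4,220+v/4)
a=np.radians(2.3);R=np.array([[np.cos(a),-np.sin(a)],[np.sin(a),np.cos(a)]]);O=np.array([.556,.260])
for n,p,z in [('back top L',(214,335),.147),('back top R',(364,335),.147),('front L',(214,480),.147),('front R',(365,480),.147),('front mid',(290,501),.147),('trig front L',(240,520),.133),('trig R',(335,520),.133),('head back',(290,118),.027),('head BL',(185,118),.027),('head BR',(393,118),.027),('btn tip',(408,300),.097),('rail',(290,96),.035),('head top L',(172,200),.065),('head top R',(405,200),.065),('capcentre',(657,340),.113)]:
    X=onz(W,*c(*p),z); print(n,X,'stand',1000*(R.T@(X[:2]-O)))
E
```

```text
back top L [0.50995055 0.2131578  0.147     ] stand [-47.89221872 -44.95642007]
back top R [0.50886795 0.24073166 0.147     ] stand [-47.86735222 -17.36132254]
front L [0.54114592 0.21386712 0.147     ] stand [-16.69350518 -45.49959655]
front R [0.54001138 0.2427216  0.147     ] stand [-16.66915441 -16.62282601]
front mid [0.54529498 0.22858129 0.147     ] stand [-11.95728069 -30.96379131]
trig front L [0.56028451 0.21896324 0.133     ] stand [  2.63418285 -41.17564228]
trig R [0.55951757 0.23846028 0.133     ] stand [  2.65030944 -21.66353115]
head back [0.5108035  0.22764434 0.027     ] stand [-46.4585839  -30.51577836]
head BL [0.51190126 0.1996279  0.027     ] stand [-46.48605907 -58.55370295]
head BR [0.50972672 0.25512529 0.027     ] stand [-46.43163387  -3.01375603]
btn tip [0.52732718 0.2543629  0.097     ] stand [-28.87594685  -4.48186232]
rail [0.50180891 0.2272498  0.035     ] stand [-55.46175678 -30.54903152]
head top L [0.51918699 0.19919687 0.065     ] stand [-39.22349577 -59.27676993]
head top R [0.51697299 0.25565984 0.065     ] stand [-39.16974884  -2.77044071]
capcentre [0.52639385 0.30583388 0.113     ] stand [-27.74289986  46.98510376]
```

```bash
python3 -m pendant '[[[0,0,0],[0,0,0.111]],[[0,0,0],[0,0,0.111]],[[0,0,0],[0,0,0.111]],[[0,0,0],[0,0,0.111]],[[0,0,0],[0,0,0.111]],[[0,0,0],[0,0,0.111]],[[0,0,0],[0,0,0.111]],[[0,0,0],[0,0,0.111]],[[0,0,0],[0,0,0.112]],[[0.013,0.377,0],[0,0,0]],[[0,0.3,0.2],[0,0,0]],[[0,0,0.3],[0,0,0]],[[0,0,0],[0,0,0]],[[0,0,0],[0,0,0]],[[0,0,0],[0,0,0]]]' 1 30
python3 - <<'E'
from h import *
snap('scene','s11');snap('wrist','w11');st()
im=cv2.imread('pics/s11.png')[140:300,340:500]
cv2.imwrite('pics/c21.png',cv2.resize(im,None,fx=3.7,fy=3.7,interpolation=cv2.INTER_CUBIC))
E
```

```text
time_s: 17.45
position: [0.534, 0.2284, 0.1993]
tool_rot: [[-0.041, 0.999, 0.002], [0.999, 0.041, 0.0], [0.0, 0.002, -1.0]]
ft_force: [-0.0, -0.1, 0.8]
grip_width: 0.0853
17.55 [0.5338 0.2284 0.199 ] [11.4854 27.1224 74.344   0.0001 78.4325  9.132 ] F [-0.5168 -0.0614 -0.2412] 0.08543212502950792
[[-0.0411  0.9992  0.0017]
 [ 0.9992  0.0411  0.0004]
 [ 0.0003  0.0017 -1.    ]]
```

View pics/c21.png

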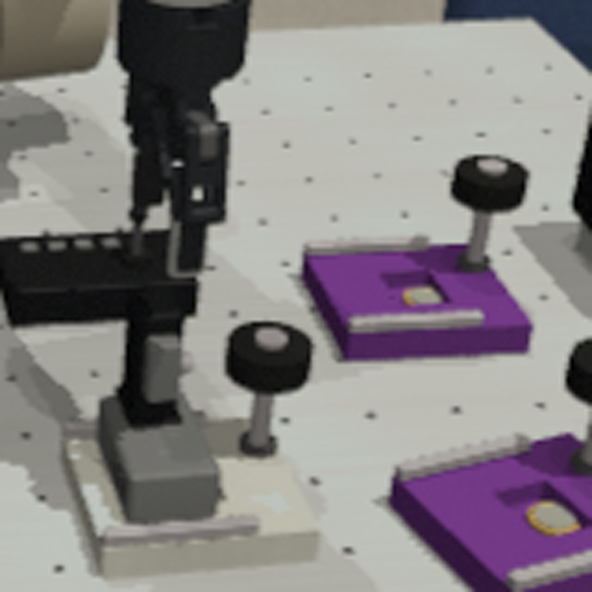

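View pics/w11.png

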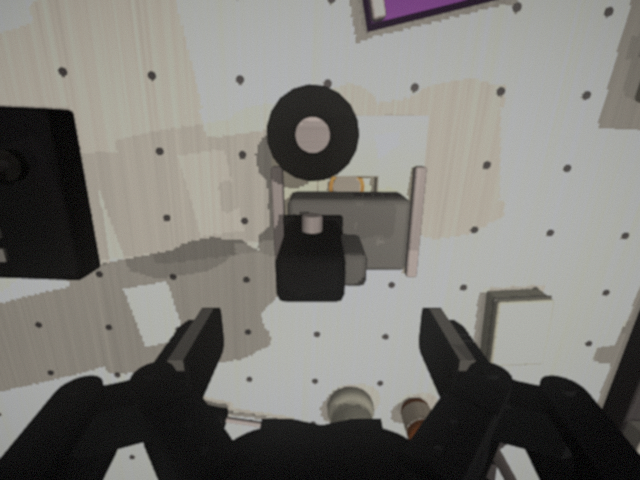

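```bash
python3 -m pendant '[[[0,0,0.3],[0,0,0]],[[0,0,0.3],[0,0,0]],[[0,0,0.15],[0,0,0]],[[0,0,0.08],[0,0,0]],[[0,0,0],[0,0,0]],[[0,0,0],[0,0,0]]]'
python3 - <<'E'
from h import *
snap('scene','s12');snap('wrist','w12');st()
im=cv2.imread('pics/s12.png')[180:300,340:460]
cv2.imwrite('pics/c22.png',cv2.resize(im,None,fx=5,fy=5,interpolation=cv2.INTER_CUBIC))
E
```

```text
time_s: 18.3
position: [0.5341, 0.2284, 0.1158]
tool_rot: [[-0.041, 0.999, 0.002], [0.999, 0.041, 0.0], [0.0, 0.002, -1.0]]
ft_force: [0.3, 0.9, 0.4]
grip_width: 0.0852
18.4 [0.534  0.2283 0.1157] [11.4787 32.0605 80.7835  0.0007 67.0768  9.1326] F [ 0.3512 -0.6205 -0.4754] 0.08539528310988627
[[-0.0409  0.9992  0.0014]
 [ 0.9992  0.0409  0.0003]
 [ 0.0002  0.0014 -1.    ]]
```

View pics/c22.png

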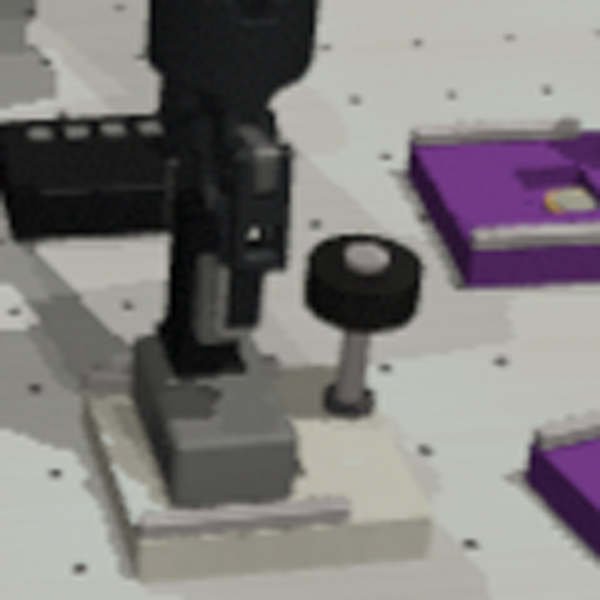

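View pics/w12.png

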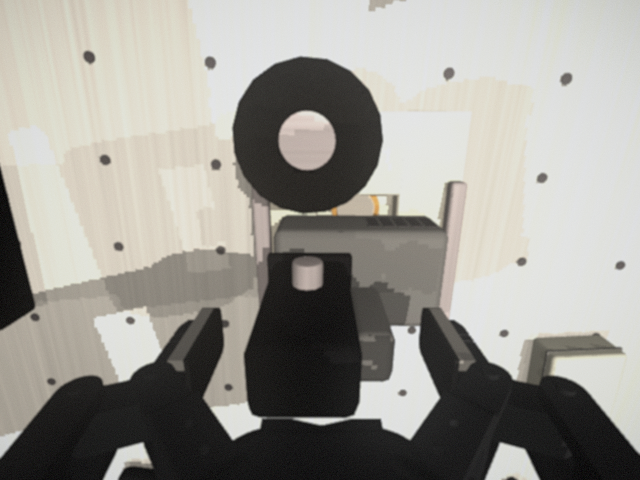

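```bash
python3 - <<'E'
from h import *
S=load('s12')
for n,X in [('pad face -y',[.5763,.219,.115]),('pad +y',[.5763,.241,.115]),('finger back -y',[.591,.219,.115]),('finger back +y',[.591,.241,.115]),('trig -y',[.56,.218,.111]),('trig +y',[.56,.240,.111])]:
    print(n,(proj(S,X)-[340,180])*5)
E
```

```text
pad face -y [209.30166282 310.63473276]
pad +y [256.61073074 307.91662201]
finger back -y [216.05709214 328.12368757]
finger back +y [263.90499422 325.35373479]
trig -y [199.30380278 299.07793752]
trig +y [245.9421457 296.4121704]
```

```bash
python3 -m pendant '[[[0,0,0],[0,0,0]],[[0,0,0],[0,0,0]],[[0,0,0],[0,0,0]],[[0,0,0],[0,0,0]],[[0,0,0],[0,0,0]],[[0,0,0],[0,0,0]],[[0,0,0],[0,0,0]]]' -1 30
python3 - <<'E'
from h import *
snap('scene','s13');snap('wrist','w13');st()
im=cv2.imread('pics/s13.png')[180:300,340:460]
cv2.imwrite('pics/c23.png',cv2.resize(im,None,fx=5,fy=5,interpolation=cv2.INTER_CUBIC))
E
```

```text
time_s: 19.27
position: [0.5332, 0.2283, 0.1157]
tool_rot: [[-0.041, 0.999, -0.0], [0.999, 0.041, 0.0], [0.0, -0.0, -1.0]]
ft_force: [-5.3, -0.6, 8.3]
grip_width: 0.0433
19.375 [0.5332 0.2283 0.1158] [11.4939 32.0274 80.8327  0.0045 67.1521  9.1358] F [-4.8463  0.0586  7.6322] 0.04336598362822872
[[-0.0411  0.9992 -0.0002]
 [ 0.9992  0.0411  0.    ]
 [ 0.     -0.0002 -1.    ]]
```

View pics/c23.png

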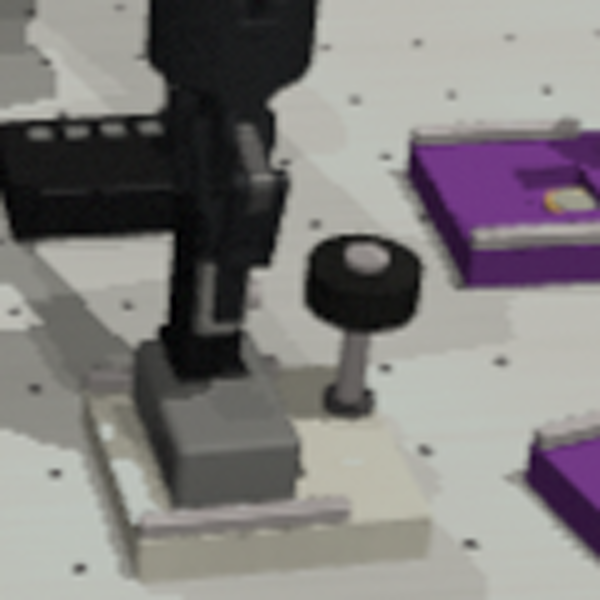

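View pics/w13.png

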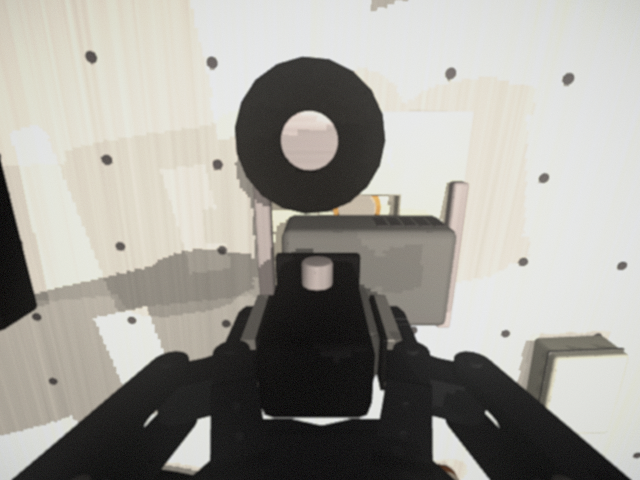

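```bash
python3 -m pendant '[[[0,0,-0.005],[0,0,0]],[[0.05,-0.01,0],[0,0,0]],[[0.05,-0.01,0],[0,0,0]],[[0.05,0,0],[0,0,0]],[[0.04,0,0],[0,0,0]],[[0,0,0],[0,0,0]],[[0,0,0],[0,0,0]]]'
python3 -m pendant '[[[0.03,0,0],[0,0,0]],[[0,0,0],[0,0,0]],[[0,0,0],[0,0,0]]]'
python3 -m pendant '[[[0.03,0,0],[0,0,0]],[[0,0,0],[0,0,0]],[[0,0,0],[0,0,0]]]'
python3 - <<'E'
from h import *
snap('scene','s14');snap('wrist','w14');st()
im=cv2.imread('pics/w14.png')[40:340,200:500]
cv2.imwrite('pics/c24.png',cv2.resize(im,None,fx=2,fy=2,interpolation=cv2.INTER_CUBIC))
E
```

```text
time_s: 20.25
position: [0.5315, 0.2471, 0.1165]
tool_rot: [[-0.041, 0.999, 0.002], [0.999, 0.041, -0.0], [-0.0, 0.002, -1.0]]
ft_force: [-1.7, -4.2, 10.7]
grip_width: 0.0436
time_s: 20.62
position: [0.5313, 0.2498, 0.1166]
tool_rot: [[-0.041, 0.999, 0.002], [0.999, 0.041, -0.001], [-0.001, 0.002, -1.0]]
ft_force: [-2.4, -6.0, 11.3]
grip_width: 0.0436
time_s: 21.0
position: [0.5312, 0.2525, 0.117]
tool_rot: [[-0.041, 0.999, 0.002], [0.999, 0.041, -0.002], [-0.002, 0.002, -1.0]]
ft_force: [-3.4, -8.1, 14.3]
grip_width: 0.0432
21.1 [0.5312 0.2525 0.117 ] [13.9473 32.6074 79.423  -0.1327 67.8604 11.6511] F [-3.2905 -8.2702 13.2513] 0.04339312139906069
[[-0.0409  0.9992  0.0024]
 [ 0.9992  0.0409 -0.0016]
 [-0.0017  0.0023 -1.    ]]
```

View pics/c24.png

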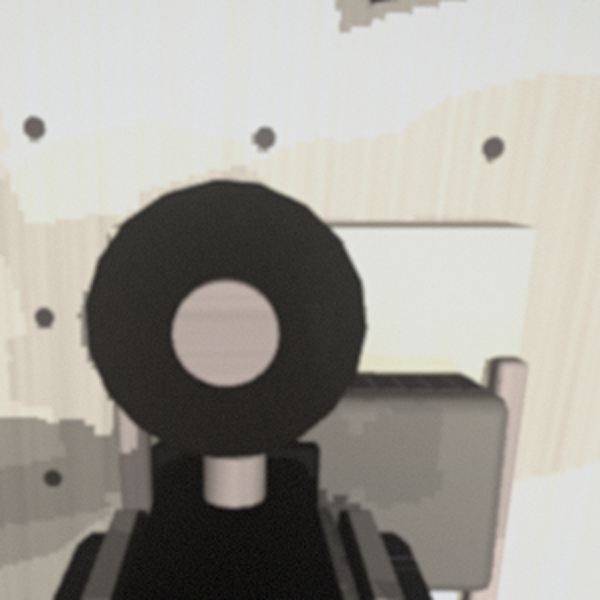

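```bash
python3 -m pendant '[[[0,0,-0.01],[0,0,0]],[[0,0,0],[0,0,0]],[[0,0,0],[0,0,0]]]'
python3 - <<'E'
from h import *
im=cv2.imread('pics/s14.png')[180:300,340:460]
cv2.imwrite('pics/c25.png',cv2.resize(im,None,fx=5,fy=5,interpolation=cv2.INTER_CUBIC))
E
```

```text
time_s: 21.48
position: [0.5312, 0.253, 0.117]
tool_rot: [[-0.041, 0.999, 0.002], [0.999, 0.041, -0.0], [-0.001, 0.002, -1.0]]
ft_force: [-0.9, -3.8, 6.4]
grip_width: 0.0433
```

View pics/c25.png

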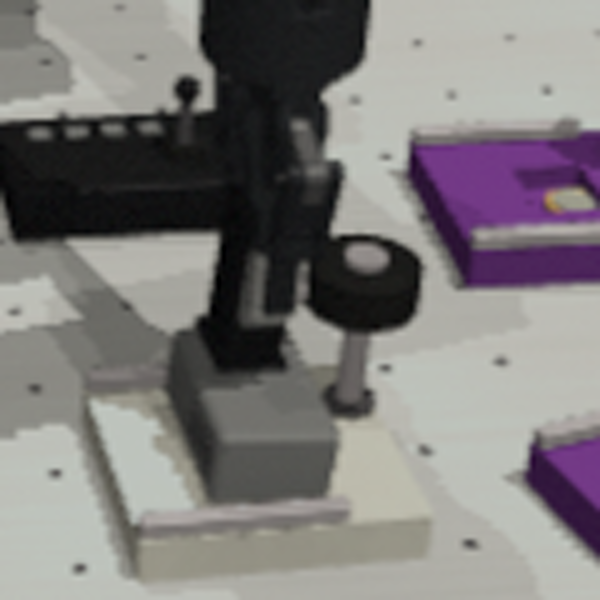

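```bash
python3 -m pendant '[[[0.02,0,-0.005],[0,0,0]],[[0,0,0],[0,0,0]],[[0,0,0],[0,0,0]]]'
python3 -m pendant '[[[0.02,0,0],[0,0,0]],[[0,0,0],[0,0,0]],[[0,0,0],[0,0,0]]]'
python3 -m pendant '[[[0.02,0,0],[0,0,0]],[[0,0,0],[0,0,0]],[[0,0,0],[0,0,0]]]'
```

```text
time_s: 21.85
position: [0.5309, 0.2551, 0.117]
tool_rot: [[-0.041, 0.999, 0.001], [0.999, 0.041, -0.0], [-0.0, 0.001, -1.0]]
ft_force: [0.8, -4.9, 3.5]
grip_width: 0.0433
time_s: 22.22
position: [0.5307, 0.257, 0.117]
tool_rot: [[-0.041, 0.999, 0.001], [0.999, 0.041, -0.0], [-0.0, 0.001, -1.0]]
ft_force: [0.2, -5.0, 5.3]
grip_width: 0.0433
time_s: 22.6
position: [0.5305, 0.2588, 0.117]
tool_rot: [[-0.041, 0.999, 0.0], [0.999, 0.041, -0.001], [-0.001, 0.0, -1.0]]
ft_force: [0.1, -5.8, 5.0]
grip_width: 0.0434
```

```bash
python3 -m pendant '[[[0.01,0,0],[0,0,0]],[[0,0,0],[0,0,0]],[[0,0,0],[0,0,0]]]'
python3 -m pendant '[[[0.01,0,0],[0,0,0]],[[0,0,0],[0,0,0]],[[0,0,0],[0,0,0]]]'
python3 - <<'E'
from h import *
snap('wrist','w15');snap('top','t15');st()
im=cv2.imread('pics/w15.png')[100:340,200:500]
cv2.imwrite('pics/c26.png',cv2.resize(np.clip(im*1.5,0,255).astype(np.uint8),None,fx=2.4,fy=2.4,interpolation=cv2.INTER_CUBIC))
E
```

```text
time_s: 22.98
position: [0.5305, 0.2596, 0.1171]
tool_rot: [[-0.041, 0.999, 0.0], [0.999, 0.041, -0.001], [-0.001, 0.0, -1.0]]
ft_force: [-0.1, -6.8, 5.0]
grip_width: 0.0435
time_s: 23.35
position: [0.5305, 0.2604, 0.1171]
tool_rot: [[-0.041, 0.999, 0.0], [0.999, 0.041, -0.002], [-0.002, 0.0, -1.0]]
ft_force: [-0.2, -9.1, 5.9]
grip_width: 0.0436
23.45 [0.5305 0.2604 0.1171] [14.7175 32.8771 78.8628 -0.0961 68.271  12.4132] F [-0.3725 -7.6435  6.4397] 0.04336507203895147
[[-0.0408  0.9992  0.0002]
 [ 0.9992  0.0408 -0.0016]
 [-0.0016  0.0001 -1.    ]]
```

View pics/c26.png

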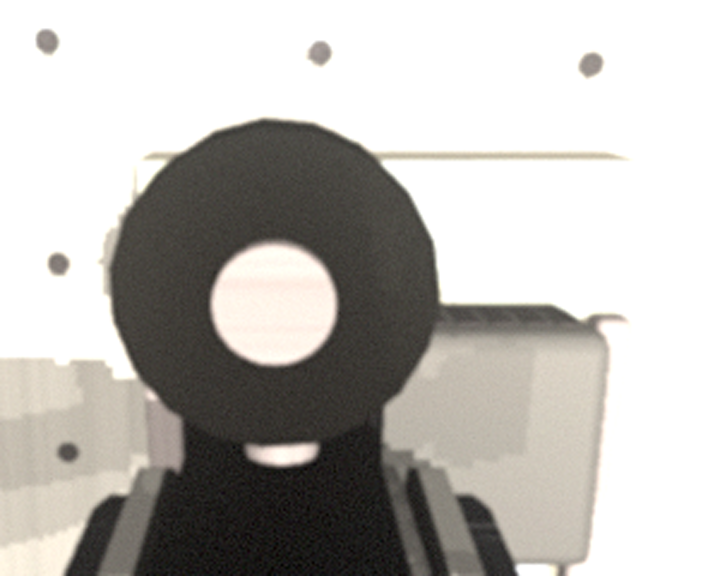

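```bash
python3 -m pendant '[[[0.01,0,0],[0,0,0]],[[0,0,0],[0,0,0]],[[0,0,0],[0,0,0]]]'
python3 -m pendant '[[[0.01,0,0],[0,0,0]],[[0,0,0],[0,0,0]],[[0,0,0],[0,0,0]]]'
```

```text
time_s: 23.82
position: [0.5304, 0.2613, 0.1171]
tool_rot: [[-0.041, 0.999, 0.0], [0.999, 0.041, -0.002], [-0.002, 0.0, -1.0]]
ft_force: [0.5, -8.0, 5.9]
grip_width: 0.0434
time_s: 24.2
position: [0.5304, 0.2616, 0.1171]
tool_rot: [[-0.041, 0.999, -0.0], [0.999, 0.041, -0.003], [-0.003, -0.0, -1.0]]
ft_force: [-0.5, -12.2, 7.2]
grip_width: 0.0433
```

```bash
python3 -m pendant '[[[0.01,0,0],[0,0,0]],[[0,0,0],[0,0,0]],[[0,0,0],[0,0,0]]]'
```

```text
time_s: 24.58
position: [0.5304, 0.2618, 0.1171]
tool_rot: [[-0.041, 0.999, -0.0], [0.999, 0.041, -0.005], [-0.005, -0.0, -1.0]]
ft_force: [-1.7, -16.5, 7.4]
grip_width: 0.044
```

```bash
python3 -m pendant '[[[-0.01,0,0],[0,0,0]],[[0,0,0],[0,0,0]]]'
python3 -m pendant '[[[0,0,0],[0,0,0]],[[0,0,0],[0,0,0]]]' 0.06
python3 -m pendant '[[[0,0,0],[0,0,0]],[[0,0,0],[0,0,0]]]' 0.1
python3 -m pendant '[[[0,0,0],[0,0,0]],[[0,0,0],[0,0,0]]]' 0.13
python3 -m pendant '[[[0,0,0],[0,0,0]],[[0,0,0],[0,0,0]],[[0,0,0],[0,0,0]]]' 0.16
python3 - <<'E'
from h import *
snap('wrist','w16');snap('scene','s16');st()
im=cv2.imread('pics/w16.png')[100:340,200:500]
cv2.imwrite('pics/c27.png',cv2.resize(np.clip(im*1.5,0,255).astype(np.uint8),None,fx=2.4,fy=2.4,interpolation=cv2.INTER_CUBIC))
E
```

```text
time_s: 24.82
position: [0.5304, 0.2616, 0.1171]
tool_rot: [[-0.041, 0.999, -0.0], [0.999, 0.041, -0.003], [-0.003, -0.0, -1.0]]
ft_force: [-0.4, -12.1, 6.3]
grip_width: 0.0434
time_s: 25.08
position: [0.5302, 0.2625, 0.1166]
tool_rot: [[-0.041, 0.999, -0.001], [0.999, 0.041, -0.001], [-0.001, -0.001, -1.0]]
ft_force: [1.8, -7.2, 2.3]
grip_width: 0.0454
time_s: 25.32
position: [0.5301, 0.2627, 0.1165]
tool_rot: [[-0.041, 0.999, -0.001], [0.999, 0.041, -0.001], [-0.001, -0.001, -1.0]]
ft_force: [1.1, -6.2, 3.0]
grip_width: 0.0471
time_s: 25.58
position: [0.5299, 0.2633, 0.1163]
tool_rot: [[-0.041, 0.999, -0.001], [0.999, 0.041, 0.0], [0.0, -0.001, -1.0]]
ft_force: [1.2, -2.8, -1.4]
grip_width: 0.0482
time_s: 25.95
position: [0.5301, 0.2634, 0.117]
tool_rot: [[-0.041, 0.999, -0.0], [0.999, 0.041, 0.0], [0.0, -0.0, -1.0]]
ft_force: [0.5, -0.0, 0.2]
grip_width: 0.0496
26.05 [0.5302 0.2633 0.1169] [14.9556 32.9597 78.7204  0.01   68.3204 12.6001] F [0.5582 0.5991 0.2824] 0.04933282121504445
[[-0.041   0.9992 -0.    ]
 [ 0.9992  0.041   0.0002]
 [ 0.0002 -0.     -1.    ]]
```

View pics/c27.png

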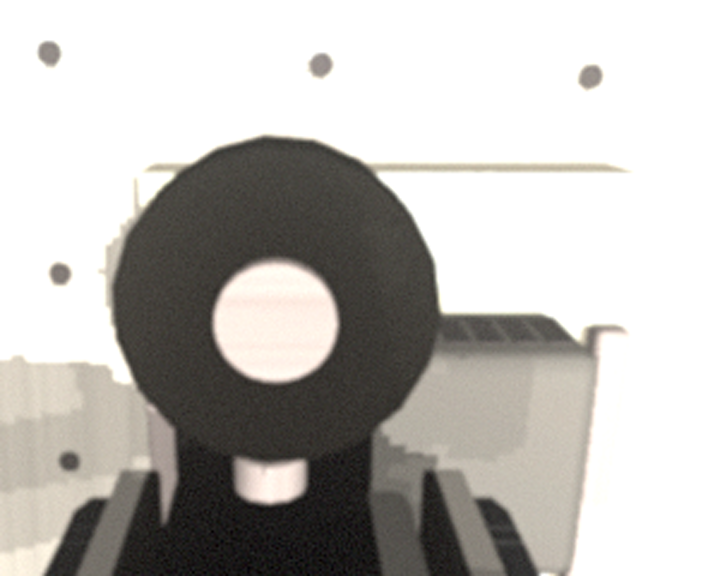

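```bash
python3 -m pendant '[[[0,0,0],[0,0,0]],[[0,0,0],[0,0,0]],[[0,0,0],[0,0,0]],[[0,0,0],[0,0,0]]]' 1
python3 -m pendant '[[[0,0,-0.15],[0,0,0]],[[0,0,-0.35],[0,0,0]],[[-0.2,0,-0.4],[0,0,0]],[[-0.3,0,-0.2],[0,0,0]],[[0,0,0],[0,0,0]],[[0,0,0],[0,0,0]],[[0,0,0],[0,0,0]]]'
python3 - <<'E'
from h import *
snap('wrist','w17');snap('scene','s17');snap('top','t17');st()
im=cv2.imread('pics/w17.png')[0:300,150:500]
cv2.imwrite('pics/c28.png',cv2.resize(np.clip(im*1.4,0,255).astype(np.uint8),None,fx=2,fy=2,interpolation=cv2.INTER_CUBIC))
im=cv2.imread('pics/s17.png')[200:300,345:445]
cv2.imwrite('pics/c29.png',cv2.resize(im,None,fx=6,fy=6,interpolation=cv2.INTER_CUBIC))
E
```

```text
time_s: 26.55
position: [0.5302, 0.2632, 0.1169]
tool_rot: [[-0.041, 0.999, 0.0], [0.999, 0.041, 0.0], [0.0, 0.0, -1.0]]
ft_force: [0.0, -1.0, 0.1]
grip_width: 0.0855
time_s: 27.42
position: [0.5319, 0.2139, 0.2263]
tool_rot: [[-0.042, 0.999, -0.001], [0.999, 0.042, -0.0], [-0.0, -0.001, -1.0]]
ft_force: [0.2, 0.4, -0.0]
grip_width: 0.0854
27.575 [0.5321 0.2137 0.2264] [10.0523 25.1859 72.8808  0.001  81.9883  7.6671] F [-0.0959  1.0689  0.1579] 0.08497641266313335
[[-0.0416  0.9991 -0.0009]
 [ 0.9991  0.0416 -0.0002]
 [-0.0001 -0.001  -1.    ]]
```

View pics/c28.png

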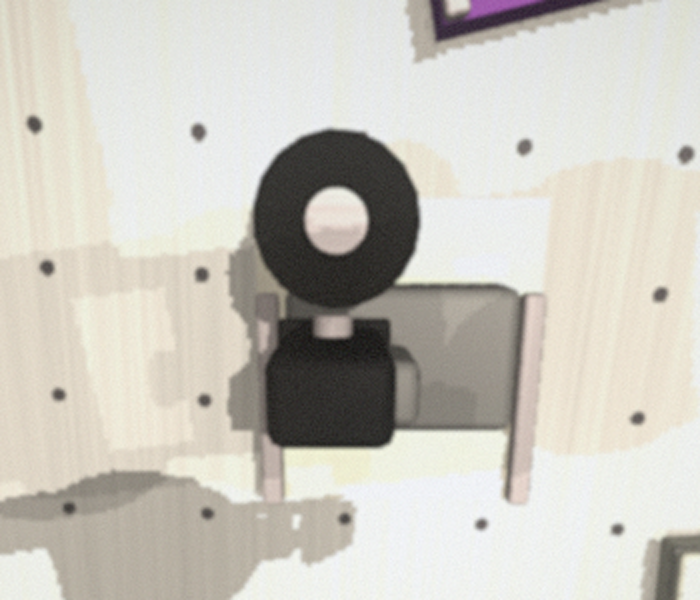

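View pics/c29.png

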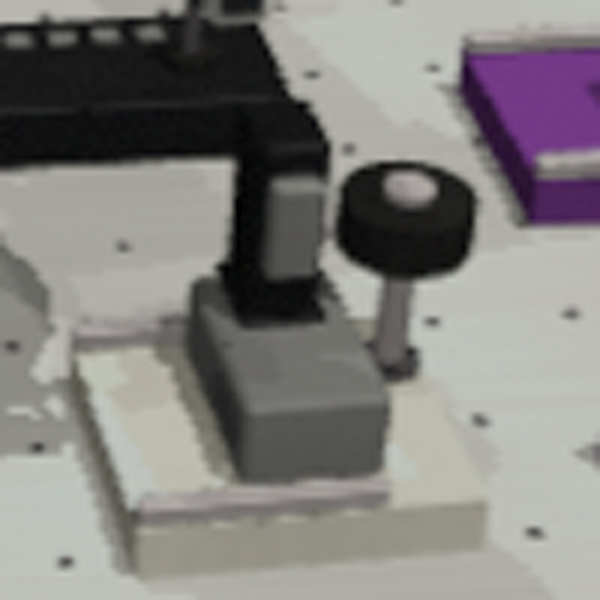

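```bash
python3 - <<'E'
from h import *
a=np.radians(2.35);R=np.array([[np.cos(a),-np.sin(a)],[np.sin(a),np.cos(a)]]);O=np.array([.556,.260])
W=load('w17');c=lambda u,v:(150+u/2,v/2)
for n,p,z in [('grip back',(267,400),.147),('grip front',(395,400),.147),('trig front',(419,395),.131),('head +y L',(300,287),.063),('head +y',(450,285),.063),('head -y',(450,429),.063),('head front',(520,340),.063),('grip -y',(330,446),.147),('grip top +y',(330,358),.147),('rail+in',(527,300),.035),('btn L',(314,330),.097),('btn base',(333,339),.097),('bumper face',(333,307),.11)]:
    X=onz(W,*c(*p),z); print(n,np.round(1000*(R.T@(X[:2]-O)),1))
W=load('w11')
print('before');
for n,p,z in [('grip front',(344,265),.147),('trig front',(366,265),.131),('grip back',(277,265),.147),('head front',(409,230),.063)]:
    X=onz(W,*p,z); print(n,np.round(1000*(R.T@(X[:2]-O)),1))
E
```

```text
grip back [-48.4  -5.2]
grip front [-10.   -5.2]
trig front [-1.  -6.9]
head +y L [-42.8  23.4]
head +y [17.6 24.1]
head -y [ 20.5 -35.5]
head front [47.5  2.2]
grip -y [-29.6 -19.5]
grip top +y [-29.4   7.3]
rail+in [56.3 16.3]
btn L [-36.  10.]
btn base [-29.2   6.8]
bumper face [-28.9  19.1]
before
grip front [-10.4 -21.6]
trig front [  4.1 -28.3]
grip back [-47.5 -21.5]
head front [ 46.8 -26.9]
```

```bash
python3 - <<'E'
from h import *
a=np.radians(2.35);R=np.array([[np.cos(a),-np.sin(a)],[np.sin(a),np.cos(a)]]);O=np.array([.556,.260])
S=load('s17');S0=load('s10')
c=lambda u,v:(345+u/6,200+v/6)
for n,p,z in [('head bl',(243,478),.027),('head br',(382,470),.027),('trig L',(268,180),.131),('trig R',(322,180),.131),('rail end',(388,490),.033),('plate corner',(487,500),.025)]:
    X=onz(S,*c(*p),z); print(n,np.round(1000*(R.T@(X[:2]-O)),1))
c=lambda u,v:(340+u/5,180+v/5)
print('before (lamp at -31)')
for n,p,z in [('head bl',(178,500),.027),('head br',(290,494),.027),('trig L',(199,255),.131),('trig R',(243,255),.131),('rail end',(350,505),.033)]:
    X=onz(S0,*c(*p),z); print(n,np.round(1000*(R.T@(X[:2]-O)),1))
E
```

```text
head bl [ 46.3 -34.1]
head br [48.9 21. ]
trig L [ -5.4 -18.3]
trig R [-2.3  2.3]
rail end [69.1 16.7]
plate corner [70.7 56.4]
before (lamp at -31)
head bl [ 44.3 -57.3]
head br [47.2 -4.2]
trig L [ -4.4 -41.9]
trig R [ -1.4 -21.9]
rail end [66.8 18.2]
```

View pics/s17.png

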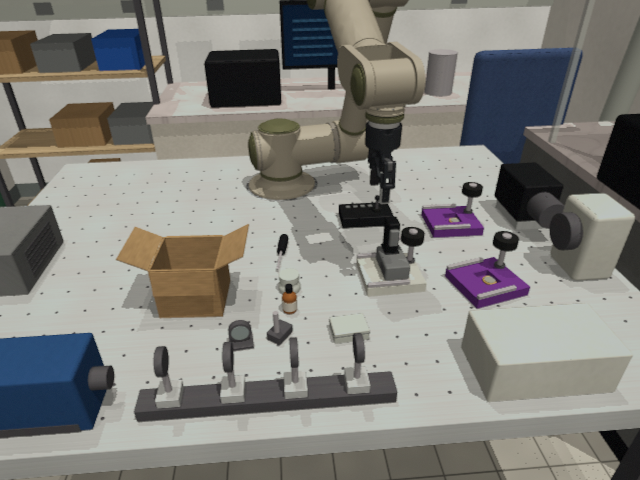

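```bash
python3 - <<'E'
import cv2,numpy as np
a=cv2.imread('pics/top0.png')[160:340,285:415].astype(int);b=cv2.imread('pics/t17.png')[160:340,285:415].astype(int)
d=np.abs(a-b).max(2); print((d>40).sum(), np.argwhere(d>40)[:10])
E
```

```text
1362 [[ 35 112]
 [ 35 113]
 [ 36 112]
 [ 36 113]
 [ 36 114]
 [ 36 115]
 [ 36 116]
 [ 36 117]
 [ 37 112]
 [ 37 113]]
```

The scene view shows the flaps still folded back (150,245 and 225,245), the lamp upright at (393,258), and the bystanders at the same pixels as at the start. The gripper is clear, so I'm handing the job in.

```bash
python3 -c "
from rig import env
print(env.close_job())"
```

```text
the job is handed in; nothing more can be done
None
```

The job is handed in at about 27.6 s of the 64 s allowed. The lamp stands upright on the white stand over the lens window, locked on as far as my checks show, and the gripper is clear of it.

- **Flaps:** I pushed both back with the closed fingers. I measured the left at about 2.69 rad and the right at about 2.68. Both still look folded back in the last picture.
- **First placing:** I lifted the lamp by the sides of its grip and stood it between the rails, about 24 mm short of touching the bumper. Then I let go.
- **Locking:** I gripped it across the trigger and back until the jaws read 43.4 mm, which is fully squeezed. I slid it on until the side force climbed steeply to 16.5 N with almost no more travel, so I took the button as fully in. I then eased the jaws, and the contact force vanished between 48 and 49.5 mm.
- **Lock check:** The trigger now stands about 9 mm proud of the grip, against 14.5 mm when out (8 mm expected if locked). I could not see the held button directly because the bumper hides it.
- **Lamp position, not settled:** As the trigger eased, the lamp moved back a little from the bumper. The views put it between 3 and 6 mm short of the seat. Allowing for the 2 to 4 mm offset I saw on the stand's own edges, about 3 mm is likely, which is where a held button would leave it.
- **Bystanders:** They look unmoved in the scene picture. A pixel comparison of the top view did show differences. I put these down to shadows and the open flap but did not check each one.

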